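Square a freshly glued door frame by its diagonals

TASK

The small cabinet-door frame on the plywood assembly board is freshly glued and can still be racked: take the marker out of it and lay it on the bench off the board, then check the frame for square with the spring-loaded slide rule, letting the rule spring out into both inside corners, first of the diagonal that starts at the toggle clamp's corner, then of the other one. If the two lengths differ, shift the rail nearest the robot sideways along itself until the frame is square, and leave the rule seated in the corners of that second diagonal. Leave the other things on the bench where they are.

Things in the scene. Friction and masses are not known exactly. Their poses are not given: they have to be found in the camera images.
- assembly_board: grey-faced plywood board, 255 x 270 x 12 mm, fixed to the bench, carrying the light wooden door frame. Origin: on the bench, under the middle of the frame's opening when square; x points away from the robot across the frame, y to the left. The board reaches from x = -100 to +155 mm and y = -135 to +135 mm; its top is at z = 12 mm
- frame_middle (a point): middle of the frame's opening (when square), on the board's top, 12 mm above the bench. Opening 120 mm (board x) by 180 mm (y); rails and stiles 24 mm wide, 18 mm high. The far rail is held fast. The two stiles and the near rail rack as a parallelogram about the inside corners, at most 0.13 rad either way, held by friction in the joints
- clamp_pad (a point): rubber pad of the toggle clamp with a blue handle that holds the left end of the far rail, 30 mm above the bench; the clamp reaches 90 mm back from here and stands up to 112 mm above the bench. A dark wooden cleat (top 43 mm above the bench) holds the right end, a 34 mm high fence runs behind the rail
- corner_a (a point): inside corner of the frame at the toggle clamp (far left), fixed, 19 mm above the bench (7 mm above the board). Diagonal 1 runs from corner_a to corner_c: 216 mm when square, 208 to 225 mm as found
- corner_b (a point): inside corner at the far right (at the wooden cleat), fixed, 19 mm above the bench. Diagonal 2 runs from corner_b to corner_d
- corner_c (a point): inside corner at the near right, 120 mm from corner_b; moves as the frame is racked; 19 mm above the bench
- corner_d (a point): inside corner at the near left, 120 mm from corner_a; moves as the frame is racked; 19 mm above the bench. Its axes turn with the left stile: its x is parallel to the board's x when the frame is square
- near_rail_mid (a point): middle of the top face of the near rail (228 long, 24 wide, 18 mm high), 30 mm above the bench. It stays parallel to the board's y and shifts along it as the frame is racked: 1 mm is 0.0083 rad; towards +y lengthens diagonal 2; square when at y = 0 of the board. Yields to 6 to 15 N and stays where it is left; pinch it across its width or push its end
- rule: spring-loaded slide rule lying flat: aluminium sleeve 157 x 20 x 14 mm with a pointed steel nose at its -x end; a slide with a second nose comes out at its +x end. Origin: on its underside, midway between the points when shut; x along the rule towards the slide. Length over the points: 188 mm + rule_slide. 110 to 200 g
- rule_post (a point): middle of the black thumb post on the sleeve (rule x = -5 mm), 27.5 mm above the underside. Its twin stands on the slide at rule x = +5 mm + rule_slide. Both are 8 mm thick along x, 16 mm wide, from 15 to 40 mm above the underside; outer width over both: 18 mm shut, 60 mm free. Squeezing them together along x shuts the rule against a stop (6 N); it can be carried so; let go, it springs out
- rule_slide (a joint): how far the slide is out, m: 0 shut, 0.042 fully out; a spring pushes it outward with 3.9 N (out) to 6 N (shut); the length over the points is 0.188 + this
- rule_fixed_tip (a point): point of the nose on the sleeve (rule x = -94 mm), 7 mm above the rule's underside
- rule_slide_tip (a point): point of the slide's nose (rule x = +94 mm + rule_slide), 7 mm above the rule's underside
- marker: marker pen, green and white, 135 mm long, 17 mm wide, 16 mm high, lying inside the frame on the board; origin in the middle of its underside, long axis y; 20 g. Free bench to lay it on: round x = 0.465, y = 0.085 of the world, in front of the fixed steel toolbox (134 mm high; world x 0.53 to 0.71, y -0.12 to 0.20) and beyond the glue tube
- thinner: tall light-blue bottle, 61 mm across, 214 mm high, bystander; origin under its middle
- screw_jar: glass jar with red lid, 66 mm across, 100 mm high, bystander; origin under its middle
- glue_tube: dark blue tube lying down, 45 x 156 x 30 mm (long in y), bystander; origin under its middle
- masking_tape: roll of cream masking tape lying flat, 104 mm across, 25 mm high, bystander; origin under its middle
- pine_block: block of pine, 76 x 118 x 38 mm, bystander; origin under its middle
- beaker: grey beaker with a white screw lid, 65 mm across, 95 mm high, bystander; origin under its middle
- orange_pot: orange screw-lid pot, 92 mm across, 58 mm high, bystander; origin under its middle

How it is judged (in metres and radians):
On the way, in this order (a step that is already met when the one before it is completed fails the run):
1. the rule spans diagonal 1: its two points rest in corner_a and corner_c, each within 4 mm horizontally, and down between the rails (under 28 mm above the bench) ((((horizontal distance between rule_fixed_tip and corner_a below 0.004 m and z of rule_fixed_tip in the frame of assembly_board below 0.028 m) and (horizontal distance between rule_slide_tip and corner_c below 0.004 m and z of rule_slide_tip in the frame of assembly_board below 0.028 m)) or ((horizontal distance between rule_fixed_tip and corner_c below 0.004 m and z of rule_fixed_tip in the frame of assembly_board below 0.028 m) and (horizontal distance between rule_slide_tip and corner_a below 0.004 m and z of rule_slide_tip in the frame of assembly_board below 0.028 m)))), for 0.3 s.
2. the rule spans diagonal 2: its two points rest in corner_b and corner_d, each within 4 mm horizontally, and down between the rails (under 28 mm above the bench) ((((horizontal distance between rule_fixed_tip and corner_b below 0.004 m and z of rule_fixed_tip in the frame of assembly_board below 0.028 m) and (horizontal distance between rule_slide_tip and corner_d below 0.004 m and z of rule_slide_tip in the frame of assembly_board below 0.028 m)) or ((horizontal distance between rule_fixed_tip and corner_d below 0.004 m and z of rule_fixed_tip in the frame of assembly_board below 0.028 m) and (horizontal distance between rule_slide_tip and corner_b below 0.004 m and z of rule_slide_tip in the frame of assembly_board below 0.028 m)))), for 0.3 s.
At the end, for the whole second after the job is handed in: left stile within 0.015 rad of the board's x (diagonals agree to 3 mm); the rule rests in diagonal 2, points within 4 mm (horizontally) of corner_b and corner_d, at most 28 mm above the bench (flat: 19); marker on the bench (origin under 22 mm), its middle beyond the board's edge; all at rest (angle between the x axis of corner_d and the x axis of assembly_board, either way round below 0.015 rad and (((horizontal distance between rule_fixed_tip and corner_b below 0.004 m and z of rule_fixed_tip in the frame of assembly_board below 0.028 m) and (horizontal distance between rule_slide_tip and corner_d below 0.004 m and z of rule_slide_tip in the frame of assembly_board below 0.028 m)) or ((horizontal distance between rule_fixed_tip and corner_d below 0.004 m and z of rule_fixed_tip in the frame of assembly_board below 0.028 m) and (horizontal distance between rule_slide_tip and corner_b below 0.004 m and z of rule_slide_tip in the frame of assembly_board below 0.028 m))) and linear speed of rule below 0.01 m/s and height (world z) of marker between -0.01 and 0.022 m and linear speed of marker below 0.02 m/s and (y of marker in the frame of assembly_board above 0.14 m or y of marker in the frame of assembly_board below -0.14 m or x of marker in the frame of assembly_board below -0.105 m or x of marker in the frame of assembly_board above 0.16 m)); the robot touches nothing.
It fails at once if a bystander (bottle, jar, glue tube, masking tape, pine block, beaker, pot) is shifted by more than 25 mm or tipped by more than 0.3 rad (distance of any of thinner, screw_jar, glue_tube, masking_tape, pine_block, beaker, orange_pot from where it was at the start of the episode above 0.025 m or angle between any of thinner, screw_jar, glue_tube, masking_tape, pine_block, beaker, orange_pot's own z axis and vertical above 0.3 rad).
It also fails if it takes over 72 s, if anything falls off the work surface, if the arm or the gripper's body presses on something with over 40 N, if the wrist force passes 120 N, or if a joint passes its speed limit or range.

ROBOT

A 6-joint arm with a two-finger parallel gripper is mounted at the origin on a cart in front of the work surface, level with it; the furniture and walls round the work are solid. World frame = base frame: x ahead of the robot, y to its left, z up, the work surface at z = 0. Lengths are in m, angles in degrees, forces in N, time in s.
With the tool pointing down it reaches from about 0.25 to 0.725 m from the base axis. Payload 9.7 kg.
Tool frame: the origin (TCP) lies between the finger pads; the fingertips stand 11 mm ahead of it and the grasp point (between the pads) lies 8 mm behind it; z points along the fingers, x is the direction in which the jaws open and shut, and the axes are right-handed (so a half turn about z gives the same grasp; the last joint's range is limited). The gripper opens to 85 mm and grips with 20 to 120 N. Pads are 22 mm wide; open, the fingers measure 114 mm over their backs; the gripper's body (76 mm by 85 mm) begins 54 mm behind the grasp point. The pads swing forward as they close: fully open they stand 13 mm farther back than shut.
Start: joints at [-74.255, 4.979, 10.078, 95.1, 0, 90], TCP at [0.149, -0.529, 0.242] pointing down, gripper open.
Joint ranges: [-179.16, 179.16], [-48.56, 103.87], [-65.8, 70.77], [-126.05, 130.52], [-82.76, 87.17], [-180, 180]. Speed limits (degrees/s): [127.2, 127.2, 147.25, 180, 180, 180].

INTERFACE

Orientations are given as [roll, pitch, yaw] about the fixed x, y, z axes, in that order (R = Rz(yaw) Ry(pitch) Rx(roll)).
In Python, from workcell import get_obs, camera, job_done, spotter gives the robot as it stands.
- The arm moves only by the tool play_rows, never from a script. Its argument "rows" is a list of rows, each a list of 3 entries, a list of its own where there are three numbers: the closure, from 0 (fully open) to 1 (shut), then the shift along the tool's x, y, z in cm, then the turn, a rotation vector about the tool's x, y, z in degrees. In form: [[claw, [x, y, z], [wx, wy, wz]], ...]. A call has 1 to 12 rows; each row shifts and turns the pose as measured when the row begins, along the tool's axes as they then stand; what a row does not reach is not made up. A row lasts 1/10 s, in which the tool goes at most 50 mm and 8.59 degrees, less where a joint would pass 70% of its speed; a pose out of reach is approached as far as the arm can. A call is refused whole if a number of a shift passes 5 or a number of a turn 8.59, either way. A call with a gripper value outside its range is refused whole. The fingers move at their own pace and stop on an object; "newtons" is the grip in N (left out, the last holds). Time passes only in rows, so rows that do not move let the fingers close. It gives the time, the measured TCP pose, the force and the opening at its end, in the units of the state.
- get_obs(): the state, without advancing time (a new reading comes with each control period).
- camera(name): name is "scene" or "top"; returns a dict with "img" (400x640x3 uint8, red, green, blue), "intrinsics" (3x3 intrinsics, pixels), "k1" (the pictures are not rectified: a ray, as slopes to the right and down, at radius r is drawn at 1 + k1 r^2 times it, then the intrinsics apply), "xyz" and "orientation" of the camera in the world. Camera axes: x right, y down, z forward; pixel columns grow to the right and rows downward; lengths in m; the calibration is good to about 2 mm. A picture is of the moment at which its call begins. There is no depth.
- job_done(): hands the job in, once; it reports no verdict.
Trained networks look in a picture, given as the dict that the camera call returned (one of the last four; its "shot" number tells which), for a name from the list of things; names that differ only in an ending like _2 or _b are one class to them, and where a whole thing is asked for, a point or a joint stands for the part that bears it (a point fixed in the world has none). Each returns a list of dicts, best first, with "confidence" (0 to 1); they miss things now and then, are a little off and sometimes report something else, mostly with a low value. They report only what shows in the picture. A call takes as long as a camera call.
- spotter.spot_in(picture, thing): "point" ([x, y, z] in m, in world coordinates, good to about 4 mm: the middle of the surface that is visible of it).
- spotter.trace(picture, thing): "pixels" (400x640 bool, what is visible of it).
The state is a dict: "time": time; "q": joint angles; "qd": joint speeds; "joint_efforts": joint torques, N m; "ee_pos": TCP position; "tcp_rot": TCP orientation; "wrist_force": force on the tool from outside, world axes, zero at the start; "torque": the same for the moment, N m; "opening": finger opening in m.
Only numpy, scipy, OpenCV 4.12 (cv2) and the standard library are available. Lean on these libraries where they do the work, as an engineer would, in place of code of your own. Each camera call takes 0.05 s, during which the arm holds its last target.

## Working session

There is one attempt and no reset: what is moved stays moved. The work goes in short steps, Python scripts to look and compute and a tool call to move; the robot and the scene stay as the last step left them, time stands still between calls to the robot, and variables do not carry over. Pictures are saved under pics/ and viewed, and the job is handed in when it is done.

Besides the shell and the picture viewer there is one more tool, called as name(argument=value, ...) on one line, values as JSON. play_rows: Moves the arm, as the interface text tells. Its arguments: {"type":"object","properties":{"rows":{"type":"array","items":{"type":"array"}},"newtons":{"type":"number"}},"required":["rows"]}

```bash
ls; mkdir -p pics
cat > h.py <<'E'
import numpy as np, cv2
from scipy.spatial.transform import Rotation as R
from workcell import get_obs, camera, job_done, spotter
def camR(p):
    o=np.array(p["orientation"],float)
    return o if o.shape==(3,3) else R.from_euler('xyz',o,degrees=True).as_matrix()
def ray(p,uv):
    K=np.array(p["intrinsics"]); d=np.array([(uv[0]-K[0,2])/K[0,0],(uv[1]-K[1,2])/K[1,1]])
    s=d.copy()
    for _ in range(30): s=d/(1+p["k1"]*(s@s))
    return camR(p)@np.array([s[0],s[1],1.])
def at_z(p,uv,z):
    r=ray(p,uv); c=np.array(p["xyz"]); return c+r*(z-c[2])/r[2]
def proj(p,X):
    K=np.array(p["intrinsics"]); v=camR(p).T@(np.array(X,float)-np.array(p["xyz"])); s=v[:2]/v[2]
    s=s*(1+p["k1"]*(s@s)); return np.array([K[0,0]*s[0]+K[0,2],K[1,1]*s[1]+K[1,2]])
def save(p,name,crop=None,k=1):
    im=cv2.cvtColor(p["img"],cv2.COLOR_RGB2BGR)
    if crop: 
        a,b,c,d=crop; im=im[b:d,a:c]
    if k!=1: im=cv2.resize(im,None,fx=k,fy=k,interpolation=cv2.INTER_CUBIC)
    cv2.imwrite("pics/"+name,im)
E
python3 - <<'E'
from h import *
for n in("scene","top"):
    p=camera(n); save(p,n+"0.png"); print(n,p["xyz"],p["orientation"],p["intrinsics"],p["k1"])
    for t in ["assembly_board","rule","rule_post","marker","near_rail_mid","corner_a","corner_b","corner_c","corner_d","rule_fixed_tip","rule_slide_tip","clamp_pad","frame_middle"]:
        r=spotter.spot_in(p,t); print(t,[(np.round(x["point"],3).tolist(),round(x["confidence"],2)) for x in r[:2]])
o=get_obs(); print({k:np.round(v,3).tolist() for k,v in o.items()})
E
```

```text
pics
scene [-0.77471923  0.94192376  1.50693514] [-132.05036602   -0.13410884 -127.01842963] [[485.00219891   0.         314.39088255]
 [  0.         485.00219891 195.76416604]
 [  0.           0.           1.        ]] 0.009003293804615927
assembly_board [([0.532, -0.268, 0.02], 0.88)]
rule [([0.46, 0.337, 0.016], 0.69)]
rule_post [([0.458, 0.336, 0.014], 0.72)]
marker []
near_rail_mid [([0.395, -0.394, 0.033], 0.66), ([0.546, 0.305, 0.011], 0.33)]
corner_a [([0.533, -0.274, 0.024], 0.67), ([0.412, -0.345, 0.029], 0.46)]
corner_b [([0.533, -0.274, 0.024], 0.67), ([0.412, -0.345, 0.029], 0.46)]
corner_c [([0.533, -0.274, 0.024], 0.67), ([0.412, -0.345, 0.029], 0.46)]
corner_d [([0.533, -0.274, 0.024], 0.67), ([0.412, -0.345, 0.029], 0.46)]
rule_fixed_tip [([0.462, 0.339, 0.016], 0.67)]
rule_slide_tip [([0.542, 0.306, 0.015], 0.56)]
clamp_pad [([0.534, -0.272, 0.023], 0.9)]
frame_middle [([0.532, -0.271, 0.02], 0.7)]
top [0.01638161 0.2172357  1.77141019] [-162.64884694   -0.22493488 -114.15427858] [[503.33107194   0.         316.66231404]
 [  0.         503.33107194 198.10720924]
 [ 
[... 450 characters left out ...]

corner_c [([0.414, -0.258, 0.03], 0.96), ([0.505, -0.329, 0.007], 0.61)]
corner_d [([0.414, -0.258, 0.03], 0.96), ([0.505, -0.329, 0.007], 0.61)]
rule_fixed_tip [([0.413, -0.258, 0.031], 0.68), ([0.47, 0.33, 0.013], 0.52)]
rule_slide_tip [([0.554, 0.305, 0.014], 0.62)]
clamp_pad [([0.504, -0.33, 0.013], 0.78)]
frame_middle [([0.505, -0.33, 0.015], 0.63)]
{'time': 1.4, 'q': [-74.256, 4.981, 10.077, 95.097, -0.002, 90.003], 'qd': [-0.069, 0.054, 0.041, -0.134, 0.129, 0.001], 'joint_efforts': [-0.001, -52.01, 46.486, 0.002, -0.0, 0.0], 'ee_pos': [0.149, -0.529, 0.242], 'tcp_rot': [179.998, 0.0, -74.26], 'wrist_force': [0.008, -0.454, 0.041], 'torque': [-0.012, 0.027, -0.029], 'opening': 0.085}
```

View pics/scene0.png

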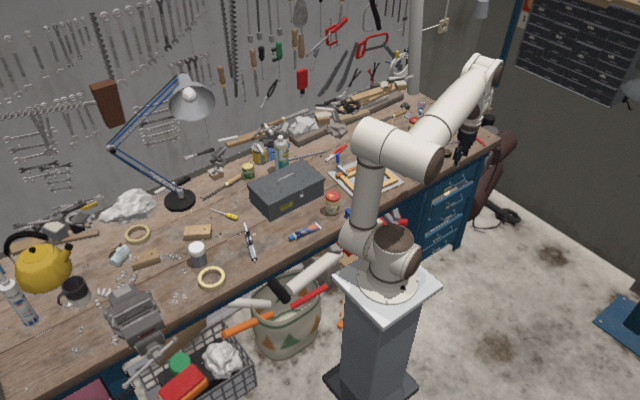

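View pics/top0.png

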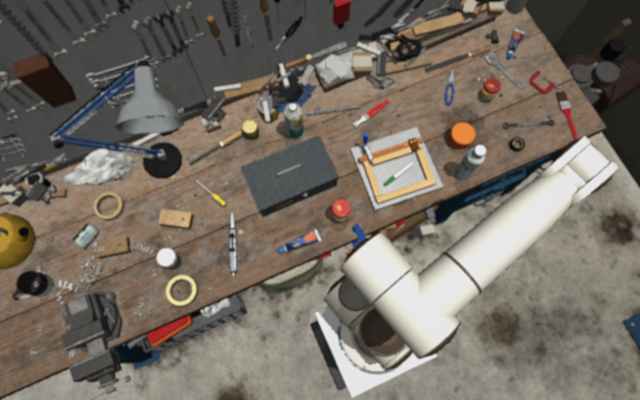

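Run:
```python
import cv2
im=cv2.imread("pics/top0.png")
cv2.imwrite("pics/t_frame.png",cv2.resize(im[120:215,340:500],None,fx=5,fy=5,interpolation=cv2.INTER_CUBIC))
cv2.imwrite("pics/t_rule.png",cv2.resize(im[200:290,190:330],None,fx=5,fy=5,interpolation=cv2.INTER_CUBIC))
im=cv2.imread("pics/scene0.png")
a=cv2.resize(im[210:270,220:300],None,fx=6,fy=6,interpolation=cv2.INTER_CUBIC)
cv2.imwrite("pics/s_rule.png",a)
```

```text
(no output)
```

View pics/t_frame.png

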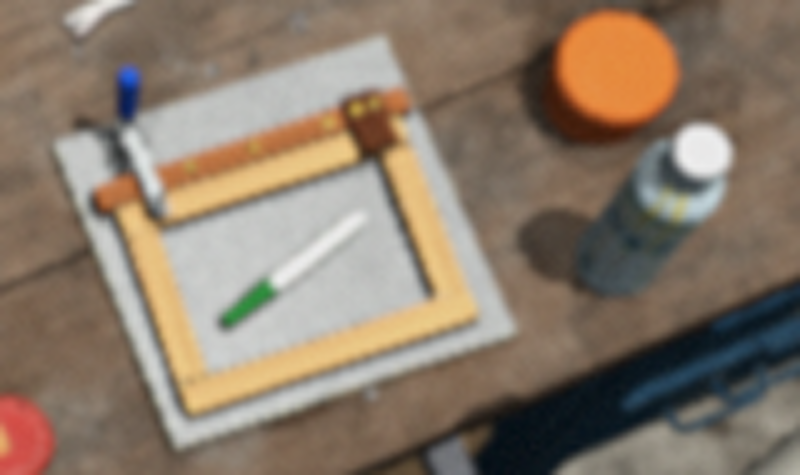

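View pics/t_rule.png

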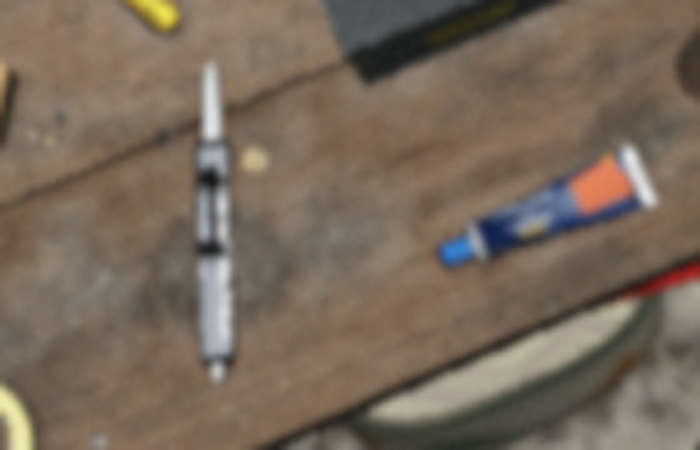

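View pics/s_rule.png

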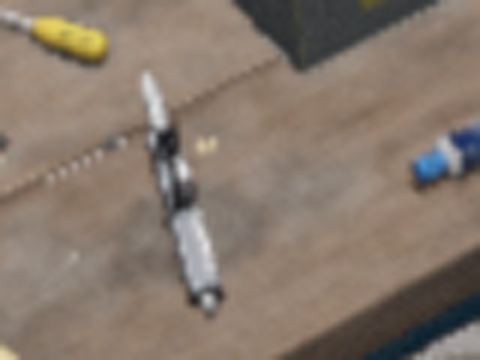

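```bash
cat > fit.py <<'E'
from h import *
from scipy.optimize import least_squares, minimize
def px(c,ox,oy,k=5): return np.array([ox+(c[0]+.5)/k-.5, oy+(c[1]+.5)/k-.5])
def T(q,P): 
    c,s=np.cos(q[2]),np.sin(q[2]); return np.array([q[0]+c*P[0]-s*P[1],q[1]+s*P[0]+c*P[1],P[2]])
E
python3 - <<'E'
from fit import *
p=camera("top")
import pickle
pickle.dump(p,open("top.pkl","wb"))
b=[(57,145),(385,38),(515,335),(178,450)]
B=[(.155,.135),(.155,-.135),(-.1,-.135),(-.1,.135)]
b=[px(x,340,120) for x in b]
f=lambda q: np.concatenate([proj(p,T(q,(*P,.012)))-u for P,u in zip(B,b)])
r=least_squares(f,[.5,-.3,0]); print(r.x,np.degrees(r.x[2]),r.fun.round(2))
q=r.x
# corners on top face z=.030
for n,c in dict(a=(165,222),d=(205,372),c=(435,297),dout=(190,413),cout=(477,317)).items():
    w=at_z(p,px(c,340,120),.030); 
    co,s=np.cos(q[2]),np.sin(q[2]); d=w[:2]-q[:2]; print(n,w.round(4),"board",np.round([co*d[0]+s*d[1],-s*d[0]+co*d[1]],4))
for n,c,z in [("slide",(210,63),.007),("fixed",(217,378),.007),("post1",(210,177),.04),("post2",(209,247),.04)]:
    print(n,at_z(p,px(c,190,200),z).round(4))
for n,c in [("mark1",(222,325)),("mark2",(365,213))]:
    print(n,at_z(p,px(c,340,120),.02).round(4))
p=camera("scene"); pickle.dump(p,open("scene.pkl","wb"))
for n,c,z in [("slide",(147,73),.007),("fixed",(209,312),.007)]:
    print(n,at_z(p,px(c,220,210,6),z).round(4))
E
```

```text
[ 0.47620075 -0.33235956 -0.08656223] -4.959650706840362 [-0.47 -0.15  0.08 -0.15  0.68  0.09 -0.3   0.15]
a [ 0.5463 -0.2549  0.03  ] board [0.0631 0.0832]
d [ 0.4295 -0.2302  0.03  ] board [-0.0554  0.0977]
c [ 0.4125 -0.4098  0.03  ] board [-0.0568 -0.0826]
dout [ 0.406  -0.2065  0.03  ] board [-0.0808  0.1193]
cout [ 0.3862 -0.4305  0.03  ] board [-0.0811 -0.1055]
slide [0.5938 0.2896 0.007 ]
fixed [0.3782 0.3682 0.007 ]
post1 [0.5053 0.3185 0.04  ]
post2 [0.4589 0.3373 0.04  ]
mark1 [ 0.4593 -0.2603  0.02  ]
mark2 [ 0.4949 -0.3969  0.02  ]
slide [0.5997 0.2847 0.007 ]
fixed [0.3805 0.3677 0.007 ]
```

```bash
cat > plan.py <<'E'
from h import *
import sys
# usage: plan.py x y z yaw claw nrows : straight-line plan from current pose, prints rows
def plan(tx,ty,tz,yaw,n,claw=0,o=None,split=True):
    o=o or get_obs(); P=np.array(o["ee_pos"]); M=R.from_euler('xyz',o["tcp_rot"],degrees=True)
    G=R.from_euler('xyz',[180,0,yaw],degrees=True); t=np.array([tx,ty,tz])
    rv=(M.inv()*G).as_rotvec()
    rows=[]; 
    for i in range(n):
        Mi=M*R.from_rotvec(rv*i/n); d=Mi.inv().apply((t-P)/n)*100
        rows.append([claw,[round(float(v),2) for v in d],[round(float(v),2) for v in np.degrees(rv/n)]])
    print("from",P.round(4),o["tcp_rot"] if not hasattr(o["tcp_rot"],'round') else np.round(o["tcp_rot"],2),"F",np.round(o["wrist_force"],1),"open",round(float(o["opening"]),4),"t",round(float(o["time"]),2))
    print(str(rows).replace(" ",""))
if __name__=="__main__":
    a=[float(v) for v in sys.argv[1:]]; plan(a[0],a[1],a[2],a[3],int(a[5]),a[4])
E
python3 - <<'E'
from fit import *
import pickle
p=pickle.load(open("top.pkl","rb"))
for n,u,z in [("jar",(341,210),.1),("thinner",(478,155),.214),("glue cap",(190+445/5,200+252/5),.015),("glue end",(190+645/5,200+180/5),.015),("clamphandle",(340+128/5,120+75/5),.11),("pot",(463,134),.058)]: print(n,at_z(p,u,z).round(3))
print(get_obs()["time"])
E
python3 plan.py 0.477 -0.329 0.17 14.6 0.4 11
```

```text
jar [ 0.417 -0.062  0.1  ]
thinner [ 0.376 -0.539  0.214]
glue cap [0.392 0.187 0.015]
glue end [0.382 0.037 0.015]
clamphandle [ 0.633 -0.259  0.11 ]
pot [ 0.508 -0.606  0.058]
1.5
from [ 0.1492 -0.5294  0.2423] [-180.     -0.    -74.26] F [ 0.3 -0.2 -0.7] open 0.0852 t 1.5
[[0.4,[-0.94,-3.36,0.66],[0.0,-0.0,-8.08]],[0.4,[-0.46,-3.46,0.66],[0.0,-0.0,-8.08]],[0.4,[0.03,-3.49,0.66],[0.0,-0.0,-8.08]],[0.4,[0.52,-3.45,0.66],[0.0,-0.0,-8.08]],[0.4,[1.0,-3.35,0.66],[0.0,-0.0,-8.08]],[0.4,[1.46,-3.17,0.66],[0.0,-0.0,-8.08]],[0.4,[1.89,-2.94,0.66],[0.0,-0.0,-8.08]],[0.4,[2.28,-2.64,0.66],[0.0,-0.0,-8.08]],[0.4,[2.63,-2.29,0.66],[0.0,-0.0,-8.08]],[0.4,[2.93,-1.9,0.66],[0.0,-0.0,-8.08]],[0.4,[3.17,-1.47,0.66],[0.0,-0.0,-8.08]]]
```

play_rows(rows=[[0.4,[-0.94,-3.36,0],[0,0,-8]],[0.4,[-0.46,-3.46,0],[0,0,-8]],[0.4,[0,-3.5,0],[0,0,-8]],[0.4,[0.5,-3.45,0],[0,0,-8]],[0.4,[1,-3.35,0],[0,0,-8]],[0.4,[1.5,-3.2,0],[0,0,-8]],[0.4,[1.9,-2.9,0.5],[0,0,-8]],[0.4,[2.3,-2.6,1],[0,0,-8]],[0.4,[2.6,-2.3,1.5],[0,0,-8]],[0.4,[2.9,-1.9,2],[0,0,-8]],[0.4,[3.2,-1.5,2.5],[0,0,-8]]], newtons=40)

```text
time: 2.6
ee_pos: [0.484, -0.3195, 0.1689]
tcp_rot: [179.6, -0.2, 16.8]
wrist_force: [1.0, -0.8, -0.4]
opening: 0.0515
```

```bash
python3 plan.py 0.477 -0.329 0.06 14.6 0.5 5
```

```text
from [ 0.484  -0.3195  0.1689] [179.57  -0.23  16.75] F [ 1.  -0.8 -0.4] open 0.0515 t 2.6
[[0.5,[-0.2,0.13,2.18],[0.09,-0.05,0.43]],[0.5,[-0.19,0.13,2.18],[0.09,-0.05,0.43]],[0.5,[-0.19,0.13,2.18],[0.09,-0.05,0.43]],[0.5,[-0.19,0.14,2.18],[0.09,-0.05,0.43]],[0.5,[-0.19,0.14,2.18],[0.09,-0.05,0.43]]]
```

play_rows(rows=[[0.5,[-0.2,0.13,3],[0.1,0,0.5]],[0.5,[-0.2,0.13,3],[0.1,0,0.5]],[0.5,[-0.2,0.13,3],[0.1,0,0.5]],[0.5,[-0.2,0.13,2.5],[0,0,0.5]],[0.5,[-0.1,0.13,2],[0,0,0]],[0.5,[0,0,0.5],[0,0,0]],[0.5,[0,0,0],[0,0,0]]])

```text
time: 3.3
ee_pos: [0.4807, -0.3237, 0.0213]
tcp_rot: [-180.0, -0.1, 15.4]
wrist_force: [-0.2, -0.9, 0.2]
opening: 0.0429
```

```bash
python3 plan.py 0.477 -0.329 0.028 14.6 1 2;  python3 - <<'E'
from h import *
p=camera("scene");save(p,"s1.png",(300,120,460,240),5)
E
```

```text
from [ 0.4807 -0.3237  0.0213] [-1.7995e+02 -1.4000e-01  1.5440e+01] F [-0.2 -0.9  0.2] open 0.0429 t 3.3
[[1.0,[-0.25,0.2,-0.34],[-0.02,-0.07,0.42]],[1.0,[-0.25,0.21,-0.34],[-0.02,-0.07,0.42]]]
```

View pics/s1.png

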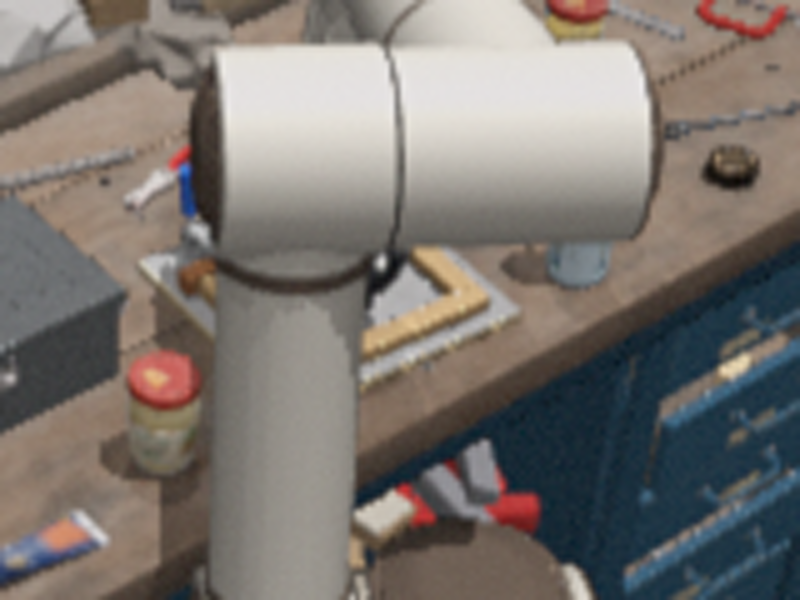

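play_rows(rows=[[0.5,[-0.25,0.25,-0.35],[0,0,0.4]],[0.5,[-0.15,0.2,-0.3],[0,0,0.4]],[1,[0,0,0],[0,0,0]],[1,[0,0,0],[0,0,0]],[1,[0,0,0],[0,0,0]],[1,[0,0,0],[0,0,0]],[1,[0,0,0],[0,0,0]]])

```text
time: 4.05
ee_pos: [0.4792, -0.3309, 0.0333]
tcp_rot: [179.8, -0.3, 14.5]
wrist_force: [0.6, 0.4, -0.2]
opening: 0.012
```

play_rows(rows=[[1,[0,0,0],[0,0,0]],[1,[0,0,0],[0,0,0]]])

```text
time: 4.25
ee_pos: [0.4792, -0.3308, 0.033]
tcp_rot: [179.8, -0.3, 14.5]
wrist_force: [0.3, 0.3, -0.0]
opening: 0.0113
```

play_rows(rows=[[0.6,[0,0,0],[0,0,0]],[0.6,[0,0,0.2],[0,0,0]],[0.6,[0,0,0.3],[0,0,0]],[0.6,[0,0,0.2],[0,0,0]],[1,[0,0,0],[0,0,0]],[1,[0,0,0],[0,0,0]],[1,[0,0,0],[0,0,0]],[1,[0,0,0],[0,0,0]]])

```text
time: 5.05
ee_pos: [0.4792, -0.3306, 0.0248]
tcp_rot: [179.9, -0.3, 14.6]
wrist_force: [-0.1, -0.2, -0.5]
opening: 0.014
```

play_rows(rows=[[1,[0,0,-3],[0,0,0]],[1,[0,0,-4],[0,0,0]],[1,[0,0,-4],[0,0,0]],[1,[0,0,-4],[0,0,0]],[1,[0,0,-2],[0,0,0]]])

```text
time: 5.55
ee_pos: [0.4759, -0.329, 0.1958]
tcp_rot: [-179.8, 0.0, 14.5]
wrist_force: [0.7, 1.1, 0.1]
opening: 0.014
```

```bash
python3 - <<'E'
from h import *
p=camera("top");save(p,"t2.png",(330,80,490,200),5)
E
python3 plan.py 0.465 0.085 0.19 2 1 11
```

```text
from [ 0.4764 -0.3293  0.1983] [-1.7989e+02 -8.0000e-02  1.4550e+01] F [-0.9  1.3  2.4] open 0.0138 t 5.6
[[1.0,[0.85,-3.67,0.08],[-0.01,-0.01,1.14]],[1.0,[0.77,-3.69,0.08],[-0.01,-0.01,1.14]],[1.0,[0.7,-3.7,0.08],[-0.01,-0.01,1.14]],[1.0,[0.63,-3.72,0.08],[-0.01,-0.01,1.14]],[1.0,[0.55,-3.73,0.08],[-0.01,-0.01,1.14]],[1.0,[0.48,-3.74,0.08],[-0.01,-0.01,1.14]],[1.0,[0.4,-3.75,0.08],[-0.01,-0.01,1.14]],[1.0,[0.33,-3.75,0.08],[-0.01,-0.01,1.14]],[1.0,[0.25,-3.76,0.08],[-0.01,-0.01,1.14]],[1.0,[0.18,-3.76,0.08],[-0.01,-0.01,1.14]],[1.0,[0.1,-3.77,0.08],[-0.01,-0.01,1.14]]]
```

View pics/t2.png

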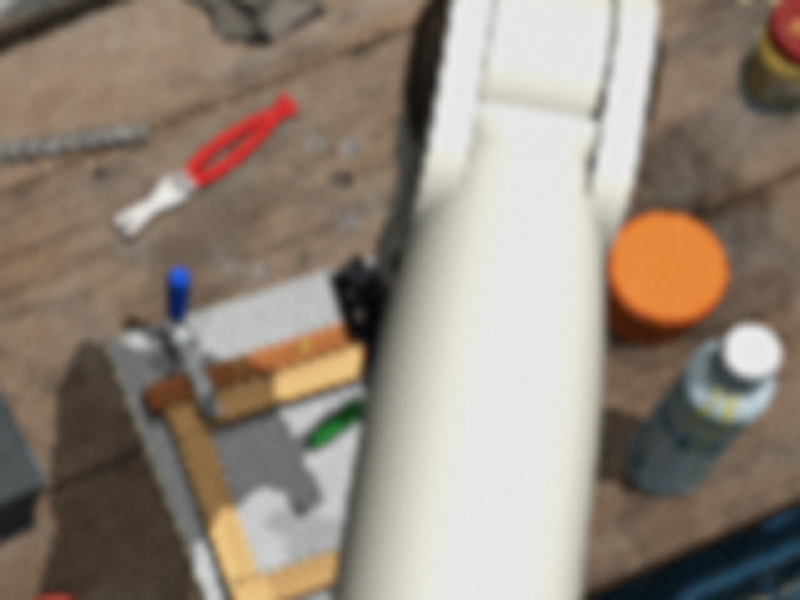

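play_rows(rows=[[1,[0.8,-3.5,0],[0,0,1.1]],[1,[0.8,-3.7,0],[0,0,1.1]],[1,[0.7,-3.7,0],[0,0,1.1]],[1,[0.6,-3.7,0],[0,0,1.1]],[1,[0.5,-3.7,0],[0,0,1.1]],[1,[0.5,-3.7,0],[0,0,1.1]],[1,[0.4,-3.7,0],[0,0,1.1]],[1,[0.3,-3.7,0],[0,0,1.1]],[1,[0.2,-3.7,0],[0,0,1.1]],[1,[0.2,-3.5,0],[0,0,1.1]],[1,[0.1,-2,0],[0,0,1]]])

```text
time: 6.7
ee_pos: [0.4649, 0.0715, 0.1976]
tcp_rot: [-180.0, -0.2, 1.7]
wrist_force: [-0.1, -0.5, 0.3]
opening: 0.014
```

```bash
python3 plan.py 0.468 0.085 0.03 2 1 6
```

```text
from [0.4649 0.0715 0.1976] [-179.99   -0.21    1.7 ] F [-0.1 -0.5  0.3] open 0.014 t 6.7
[[1.0,[0.05,-0.22,2.79],[-0.0,-0.04,-0.05]],[1.0,[0.05,-0.22,2.79],[-0.0,-0.04,-0.05]],[1.0,[0.05,-0.22,2.79],[-0.0,-0.04,-0.05]],[1.0,[0.05,-0.22,2.79],[-0.0,-0.04,-0.05]],[1.0,[0.06,-0.22,2.79],[-0.0,-0.04,-0.05]],[1.0,[0.06,-0.22,2.79],[-0.0,-0.04,-0.05]]]
```

play_rows(rows=[[1,[0.1,-0.2,3],[0,0,0]],[1,[0,-0.2,4],[0,0,0]],[1,[0,-0.2,4],[0,0,0]],[1,[0,-0.2,3],[0,0,0]],[1,[0,-0.1,1.5],[0,0,0]],[1,[0,0,0.7],[0,0,0]],[1,[0,0,0],[0,0,0]]])

```text
time: 7.4
ee_pos: [0.4655, 0.0848, 0.0292]
tcp_rot: [-180.0, -0.3, 2.0]
wrist_force: [-0.0, 0.1, -0.4]
opening: 0.0136
```

play_rows(rows=[[1,[0,0,0.6],[0,0,0]],[1,[0,0,0.5],[0,0,0]],[1,[0,0,0.2],[0,0,0]],[1,[0,0,0],[0,0,0]]])

```text
time: 7.8
ee_pos: [0.4675, 0.0849, 0.0181]
tcp_rot: [-179.9, -0.6, 2.0]
wrist_force: [-0.1, 0.8, -0.1]
opening: 0.0139
```

play_rows(rows=[[1,[0,0,0.25],[0,0,0]],[1,[0,0,0.1],[0,0,0]],[1,[0,0,0],[0,0,0]],[0.6,[0,0,0],[0,0,0]],[0.6,[0,0,0],[0,0,0]],[0.6,[0,0,-1],[0,0,0]],[0.6,[0,0,-3],[0,0,0]],[0.4,[0,0,-4],[0,0,0]],[0.2,[0,0,-4],[0,0,0]],[0,[0,0,-3],[0,0,0]]])

```text
time: 8.8
ee_pos: [0.4622, 0.084, 0.1678]
tcp_rot: [-180.0, 0.0, 2.0]
wrist_force: [0.4, 0.8, -1.1]
opening: 0.0765
```

```bash
python3 - <<'E'
from h import *
import pickle
p=camera("top");save(p,"t3.png",(200,110,460,290),3); pickle.dump(p,open("top.pkl","wb"))
p=camera("scene");save(p,"s3.png",(220,140,420,290),4); pickle.dump(p,open("scene.pkl","wb"))
E
python3 plan.py 0.483 0.329 0.12 -20 0 11
```

```text
from [0.4639 0.0843 0.1701] [-179.96   -0.28    1.99] F [ 0.1  0.4 -0.2] open 0.0855 t 8.9
[[0.0,[0.25,-2.22,0.46],[-0.01,-0.02,2.0]],[0.0,[0.17,-2.22,0.46],[-0.01,-0.02,2.0]],[0.0,[0.09,-2.23,0.46],[-0.01,-0.02,2.0]],[0.0,[0.02,-2.23,0.46],[-0.01,-0.02,2.0]],[0.0,[-0.06,-2.23,0.46],[-0.01,-0.02,2.0]],[0.0,[-0.14,-2.23,0.46],[-0.01,-0.02,2.0]],[0.0,[-0.22,-2.22,0.46],[-0.01,-0.02,2.0]],[0.0,[-0.29,-2.21,0.46],[-0.01,-0.02,2.0]],[0.0,[-0.37,-2.2,0.46],[-0.01,-0.02,2.0]],[0.0,[-0.45,-2.19,0.46],[-0.01,-0.02,2.0]],[0.0,[-0.52,-2.17,0.46],[-0.01,-0.02,2.0]]]
```

View pics/t3.png

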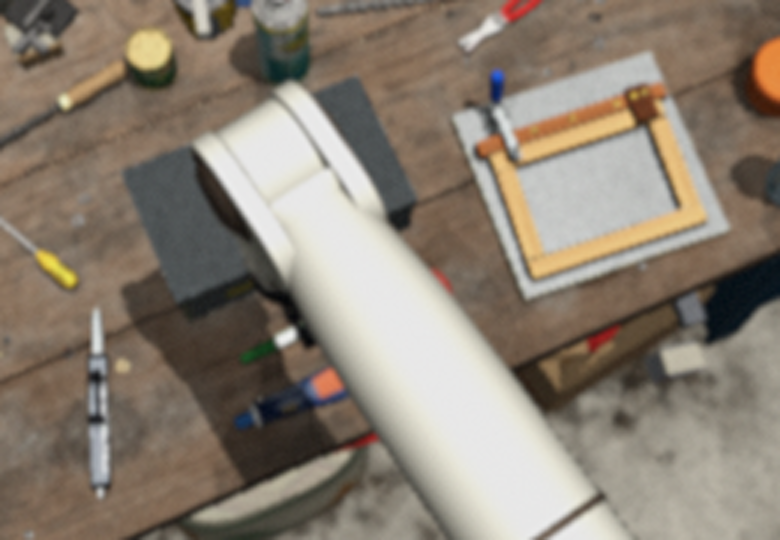

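View pics/s3.png

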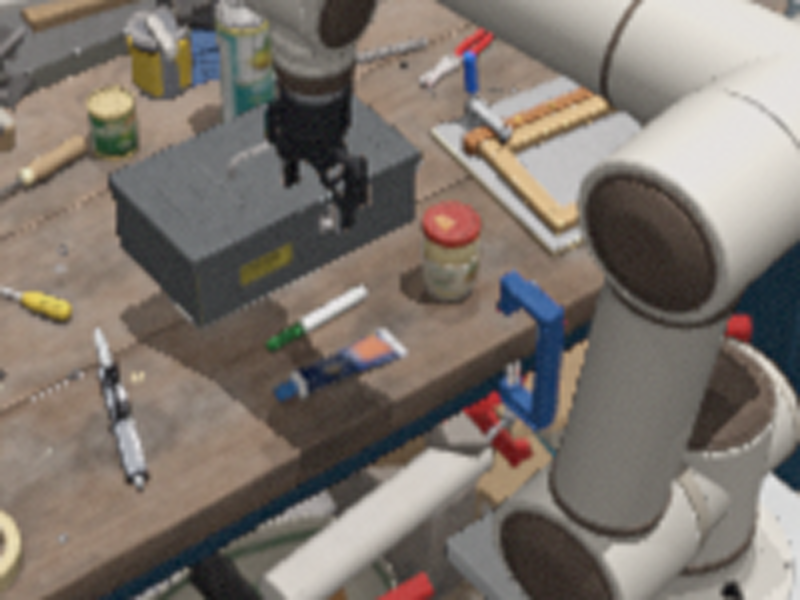

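```bash
cat > edges.py <<'E'
from fit import *
def edge(p,A,B,z,half=.010,off=0.,sgn=0,n=60,chan=None):
    """A,B world xy ends. find strongest gradient across segment, fit line; returns pts center and angle"""
    A=np.array(A);B=np.array(B); t=(B-A)/np.linalg.norm(B-A); nn=np.array([-t[1],t[0]])
    g=p["img"].astype(np.float32)
    g=cv2.GaussianBlur(g[:,:,chan] if chan is not None else g@np.array([.3,.3,.4],np.float32),(0,0),.6)
    offs=np.arange(-half,half+1e-9,.0005); pts=[]
    for s in np.linspace(0,1,n):
        C=A+(B-A)*s
        uv=np.array([proj(p,[*(C+nn*o),z]) for o in offs],np.float32)
        v=cv2.remap(g,uv[None,:,0],uv[None,:,1],cv2.INTER_CUBIC)[0]
        d=np.gradient(v); d=d*sgn if sgn else abs(d)
        d=np.clip(d,0,None); i=np.argmax(d); lo=max(0,i-5);hi=i+6
        o=(offs[lo:hi]*d[lo:hi]).sum()/(d[lo:hi].sum()+1e-9); pts.append([s,o])
    pts=np.array(pts); m=np.ones(n,bool)
    for _ in range(6):
        c=np.polyfit(pts[m,0],pts[m,1],1); r=pts[:,1]-np.polyval(c,pts[:,0]); m=abs(r)<max(2*np.std(r[m]),.0004)
    P0=A+nn*c[1]; P1=B+nn*(c[0]+c[1])
    return P0,P1,np.std(r[m]),m.sum()
def inter(l1,l2):
    (a,b),(c,d)=l1,l2; M=np.array([b-a,-(d-c)]).T; s=np.linalg.solve(M,c-a); return a+s[0]*(b-a)
def analyse(p,q,dl,verbose=1):
    W=lambda x,y: T(q,(x,y,0))[:2]
    sh=lambda x:dl*(60-x*1000)/120/1000 if False else dl*(.06-x)/.12
    L={}
    def add(n,P,Q,z,**k):
        r=edge(p,W(*P),W(*Q),z,**k); L[n]=(r[0],r[1]); v=r[1]-r[0]; a=np.degrees(np.arctan2(v[1],v[0]))
        if verbose: print(n,"ang %.2f res %.4f n %d"%(a,r[2],r[3]), r[0].round(4),r[1].round(4))
    add("stileL_in",(.045,.09+sh(.045)),(-.05,.09+sh(-.05)),.03)
    add("stileL_out",(.045,.114+sh(.045)),(-.075,.114+sh(-.075)),.03)
    add("stileR_in",(.03,-.09+sh(.03)),(-.05,-.09+sh(-.05)),.03)
    add("stileR_out",(.03,-.114+sh(.03)),(-.075,-.114+sh(-.075)),.03)
    add("railN_in",(-.06,.08+dl),(-.06,-.08+dl),.03)
    add("railN_out",(-.084,.10+dl),(-.084,-.10+dl),.03)
    add("railF_in",(.06,.07),(.06,-.055),.03)
    add("board_n",(-.1,.12),(-.1,-.12),.012)
    add("board_r",(-.08,-.135),(.14,-.135),.012)
    add("board_l",(-.08,.135),(.14,.135),.012)
    add("board_f",(.155,.06),(.155,-.12),.012)
    return L
E
python3 - <<'E'
from edges import *
import pickle
p=pickle.load(open("top.pkl","rb"))
q=[.4762,-.3324,-.0866]
L=analyse(p,q,.007)
a,b,c,d=[inter(L[x],L[y]) for x,y in(("stileL_in","railF_in"),("stileR_in","railF_in"),("stileR_in","railN_in"),("stileL_in","railN_in"))]
for n,v in zip("abcd",(a,b,c,d)): print(n,v.round(4))
print("ad",np.linalg.norm(a-d),"bc",np.linalg.norm(b-c),"cd",np.linalg.norm(c-d),"ab",np.linalg.norm(a-b),"ac",np.linalg.norm(a-c),"bd",np.linalg.norm(b-d))
B=[inter(L[x],L[y]) for x,y in(("board_l","board_f"),("board_r","board_f"),("board_r","board_n"),("board_l","board_n"))]
print("board",np.round(B,4).tolist(), np.linalg.norm(B[0]-B[1]),np.linalg.norm(B[1]-B[2]))
E
```

```text
stileL_in ang 171.23 res 0.0013 n 57 [ 0.5289 -0.2454] [ 0.4349 -0.2309]
stileL_out ang 172.62 res 0.0006 n 58 [ 0.5321 -0.2143] [ 0.4128 -0.1988]
stileR_in ang 172.38 res 0.0004 n 45 [ 0.4997 -0.4145] [ 0.4203 -0.4038]
stileR_out ang 171.43 res 0.0010 n 48 [ 0.4966 -0.4451] [ 0.3926 -0.4294]
railN_in ang -95.37 res 0.0011 n 53 [ 0.4283 -0.2409] [ 0.4133 -0.4002]
railN_out ang -94.97 res 0.0007 n 57 [ 0.3973 -0.2181] [ 0.3799 -0.4174]
railF_in ang -95.31 res 0.0008 n 53 [ 0.5367 -0.2674] [ 0.5252 -0.3919]
board_n ang -94.59 res 0.0008 n 54 [ 0.3884 -0.2043] [ 0.3692 -0.4436]
board_r ang -5.16 res 0.0010 n 56 [ 0.3848 -0.4598] [ 0.6039 -0.4796]
board_l ang -4.69 res 0.0008 n 51 [ 0.4082 -0.191 ] [ 0.6274 -0.209 ]
board_f ang -94.91 res 0.0011 n 58 [ 0.6385 -0.2863] [ 0.6231 -0.4656]
a [ 0.5386 -0.2469]
b [ 0.5228 -0.4176]
c [ 0.4131 -0.4029]
d [ 0.4293 -0.23  ]
ad 0.11064167408445318 bc 0.11070813961333562 cd 0.17358230324646368 ab 0.1713778244964905 ac 0.20023361391519093 bd 0.20952483358803164
board [[0.645, -0.2104], [0.6218, -0.4812], [0.368, -0.4583], [0.3896, -0.1894]] 0.27184439330979127 0.25477196736778346
```

play_rows(rows=[[0,[0.2,-2,0],[0,0,2]],[0,[0.2,-2.4,0.5],[0,0,2]],[0,[0.1,-2.4,0.5],[0,0,2]],[0,[0,-2.4,0.5],[0,0,2]],[0,[0,-2.4,0.5],[0,0,2]],[0,[-0.1,-2.4,0.5],[0,0,2]],[0,[-0.2,-2.4,0.5],[0,0,2]],[0,[-0.3,-2.4,0.5],[0,0,2]],[0,[-0.3,-2.3,1],[0,0,2]],[0,[-0.4,-1.6,1],[0,0,2]],[0,[-0.4,-1,0],[0,0,1.5]],[0,[0,0,0],[0,0,0]]])

```text
time: 10.1
ee_pos: [0.4877, 0.3324, 0.1179]
tcp_rot: [-179.5, -0.7, -20.5]
wrist_force: [0.3, -0.1, 0.2]
opening: 0.0852
```

```bash
python3 plan.py 0.485 0.328 0.06 -20.2 0 4;  python3 - <<'E'
from h import *
p=camera("top");save(p,"t4.png",(190,190,290,290),6)
p=camera("scene");save(p,"s4.png",(200,180,320,280),6)
E
```

```text
from [0.4877 0.3324 0.1179] [-179.51   -0.74  -20.51] F [ 0.3 -0.1  0.2] open 0.0852 t 10.1
[[0.0,[-0.04,0.14,1.44],[-0.12,-0.19,-0.08]],[0.0,[-0.04,0.14,1.45],[-0.12,-0.19,-0.08]],[0.0,[-0.03,0.13,1.45],[-0.12,-0.19,-0.08]],[0.0,[-0.03,0.13,1.45],[-0.12,-0.19,-0.08]]]
```

View pics/s4.png

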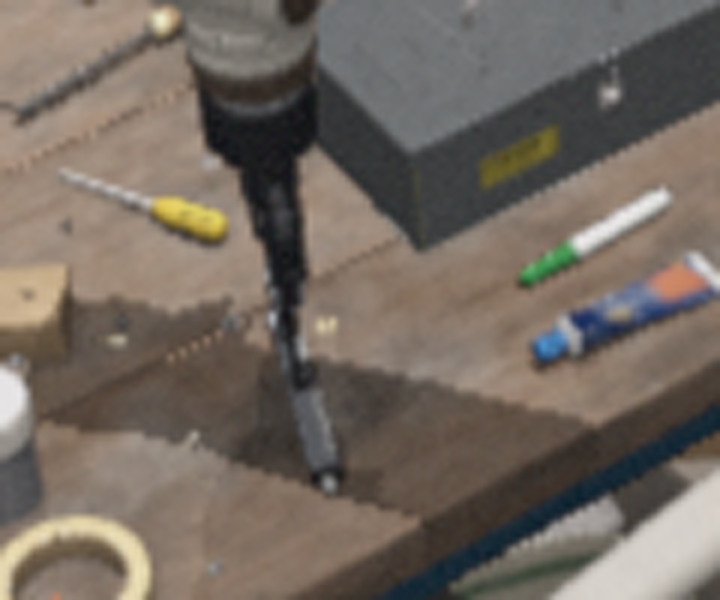

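View pics/t4.png

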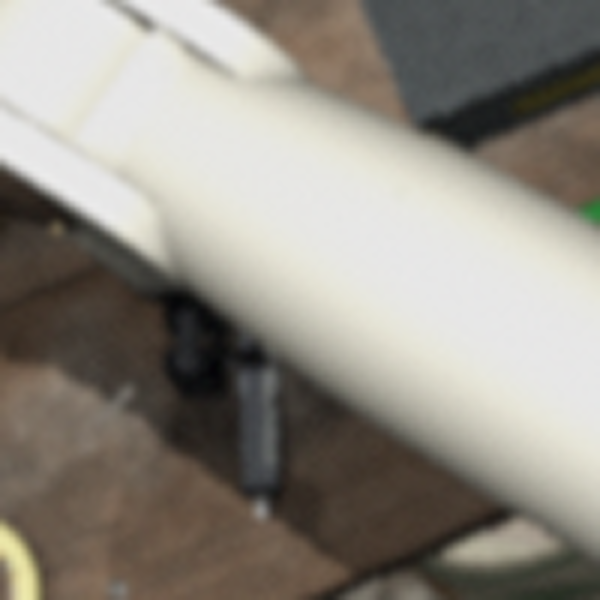

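play_rows(rows=[[0,[-0.1,0.15,2],[-0.2,-0.2,0]],[0,[-0.1,0.15,2.5],[-0.1,-0.2,0]],[0,[0,0.15,2],[0,-0.2,0]],[0,[0,0,1],[0,0,0]],[0,[0,0,0.3],[0,0,0]],[0,[0,0,0],[0,0,0]]])

```text
time: 10.8
ee_pos: [0.4872, 0.3246, 0.0414]
tcp_rot: [-179.6, -0.4, -20.5]
wrist_force: [0.6, -0.7, 0.5]
opening: 0.0855
```

```bash
python3 plan.py 0.485 0.328 0.031 -20.2 0 1;  python3 - <<'E'
from h import *
p=camera("scene");save(p,"s5.png",(220,200,300,270),8)
E
```

```text
from [0.4872 0.3246 0.0414] [-179.61   -0.36  -20.49] F [ 0.6 -0.7  0.5] open 0.0855 t 10.8
[[0.0,[-0.33,-0.23,1.04],[-0.39,-0.36,-0.29]]]
```

View pics/s5.png

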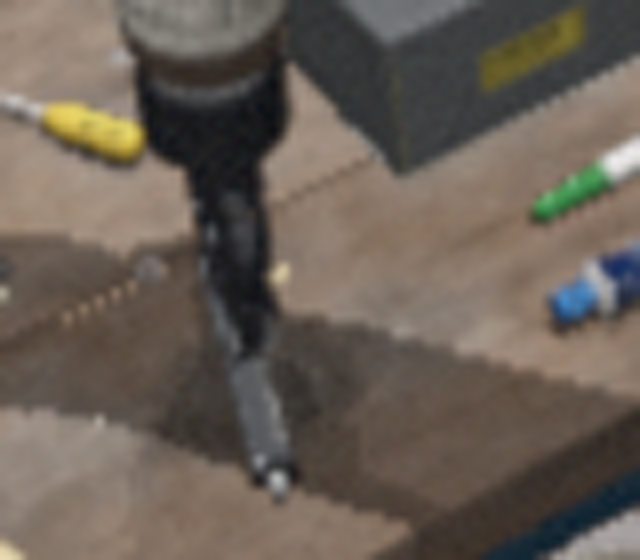

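play_rows(rows=[[0,[-0.2,-0.2,0.4],[-0.3,-0.3,0]],[0,[-0.1,-0.1,0.4],[-0.1,-0.1,-0.1]],[0,[0,0,0.15],[0,0,0]],[0,[0,0,0],[0,0,0]],[1,[0,0,0],[0,0,0]],[1,[0,0,0],[0,0,0]],[1,[0,0,0],[0,0,0]],[1,[0,0,0],[0,0,0]],[1,[0,0,0],[0,0,0]],[1,[0,0,0],[0,0,0]]])

```text
time: 11.85
ee_pos: [0.4861, 0.3325, 0.0386]
tcp_rot: [-179.5, 0.0, -20.2]
wrist_force: [0.6, -0.2, -2.0]
opening: 0.0161
```

play_rows(rows=[[1,[0,0,-1],[0,0,0]],[1,[0,0,-3],[0,0,0]],[1,[0,0,-4],[0,0,0]],[1,[0,0,-4],[0,0,0]],[1,[0,0,-3],[0,0,0]],[1,[0,0,0],[0,0,0]]])

```text
time: 12.45
ee_pos: [0.4846, 0.3293, 0.1937]
tcp_rot: [-179.8, 0.1, -20.3]
wrist_force: [-0.0, -0.6, -1.7]
opening: 0.016
```

```bash
python3 plan.py 0.485 0.328 0.18 -20.2 1 1;  python3 - <<'E'
from h import *
import pickle
p=camera("scene");save(p,"s6.png",(200,150,320,270),5);pickle.dump(p,open("s6.pkl","wb"))
p=camera("top");save(p,"t6.png",(180,170,300,290),5);pickle.dump(p,open("t6.pkl","wb"))
E
```

```text
from [0.4846 0.3293 0.1937] [-1.7979e+02  1.4000e-01 -2.0300e+01] F [-0.  -0.6 -1.7] open 0.016 t 12.45
[[1.0,[0.09,0.11,1.37],[-0.21,0.14,-0.1]]]
```

View pics/s6.png

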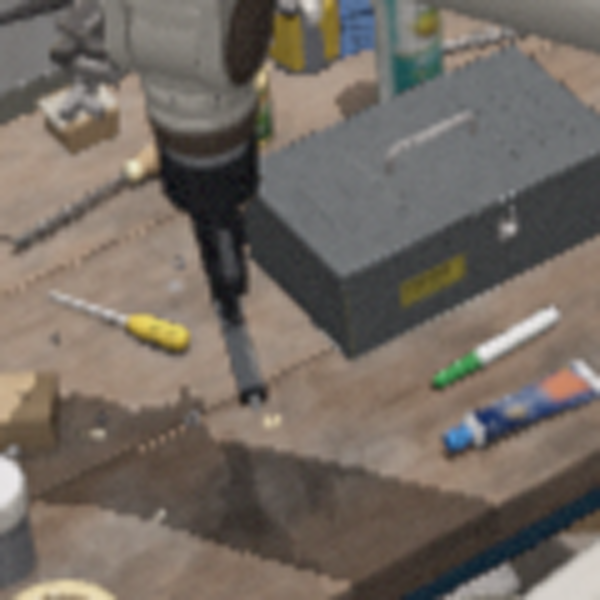

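View pics/t6.png

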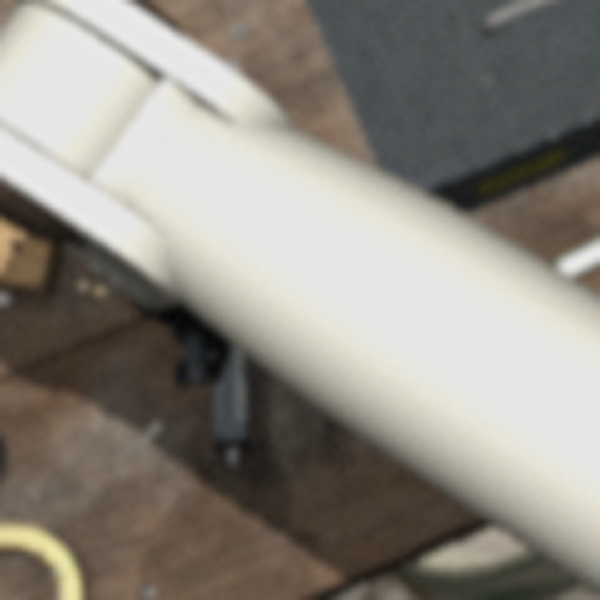

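```bash
cat >> fit.py <<'E'
def tri(l):
    A=np.zeros((3,3));b=np.zeros(3)
    for p,u in l:
        r=ray(p,u);r/=np.linalg.norm(r);M=np.eye(3)-np.outer(r,r);A+=M;b+=M@np.array(p["xyz"])
    X=np.linalg.solve(A,b); return X,[ (proj(p,X)-u).round(2) for p,u in l]
E
python3 - <<'E'
from fit import *
import pickle
s=pickle.load(open("s6.pkl","rb"));t=pickle.load(open("t6.pkl","rb"))
us,ut=px((254,402),200,150),px((233,458),180,170)
print(tri([(s,us),(t,ut)]))
# sleeve end top: 
o=get_obs();P=np.array(o["ee_pos"]);M=R.from_euler('xyz',o["tcp_rot"],degrees=True)
X,_=tri([(s,us),(t,ut)]); print(M.inv().apply(X-P))
E
```

```text
(array([0.39632996, 0.35886273, 0.17019373]), [array([0.36, 0.06]), array([-0.42, -0.13])])
[-0.09227548  0.00211486  0.01965192]
```

```bash
python3 -c "
from h import *
print(np.round(get_obs()['q'],1))"; python3 plan.py 0.478 -0.329 0.19 50.3 1 18
```

```text
[ 34.1   9.2   8.9  89.9   0.2 144.4]
from [0.4837 0.3288 0.1894] [179.98   0.31 -20.3 ] F [-0.3 -0.2 -1.2] open 0.0164 t 12.55
[[1.0,[1.24,3.44,-0.01],[-0.01,0.02,-3.92]],[1.0,[1.0,3.52,-0.01],[-0.01,0.02,-3.92]],[1.0,[0.76,3.58,-0.01],[-0.01,0.02,-3.92]],[1.0,[0.51,3.62,-0.01],[-0.01,0.02,-3.92]],[1.0,[0.26,3.65,-0.01],[-0.01,0.02,-3.92]],[1.0,[0.01,3.65,-0.01],[-0.01,0.02,-3.92]],[1.0,[-0.24,3.65,-0.0],[-0.01,0.02,-3.92]],[1.0,[-0.49,3.62,-0.0],[-0.01,0.02,-3.92]],[1.0,[-0.73,3.58,-0.0],[-0.01,0.02,-3.92]],[1.0,[-0.98,3.52,-0.0],[-0.01,0.02,-3.92]],[1.0,[-1.22,3.45,-0.0],[-0.01,0.02,-3.92]],[1.0,[-1.45,3.36,-0.0],[-0.01,0.02,-3.92]],[1.0,[-1.67,3.25,-0.0],[-0.01,0.02,-3.92]],[1.0,[-1.89,3.13,-0.0],[-0.01,0.02,-3.92]],[1.0,[-2.1,2.99,-0.0],[-0.01,0.02,-3.92]],[1.0,[-2.3,2.84,-0.0],[-0.01,0.02,-3.92]],[1.0,[-2.49,2.67,-0.0],[-0.01,0.02,-3.92]],[1.0,[-2.67,2.5,-0.0],[-0.01,0.02,-3.92]]]
```

play_rows(rows=[[1,[1.2,3.2,0],[0,0,-3.9]],[1,[1.0,3.5,0],[0,0,-3.9]],[1,[0.8,3.6,0],[0,0,-3.9]],[1,[0.5,3.6,0],[0,0,-3.9]],[1,[0.3,3.6,0],[0,0,-3.9]],[1,[0,3.6,0],[0,0,-3.9]],[1,[-0.2,3.6,0],[0,0,-3.9]],[1,[-0.5,3.6,0],[0,0,-3.9]],[1,[-0.7,3.6,0],[0,0,-3.9]],[1,[-1,3.5,0],[0,0,-3.9]],[1,[-1.2,3.4,0],[0,0,-3.9]],[1,[-1.4,3.3,0],[0,0,-3.9]]])

```text
time: 13.75
ee_pos: [0.4774, -0.1186, 0.1662]
tcp_rot: [-179.2, 2.0, 28.8]
wrist_force: [2.0, 0.1, -1.3]
opening: 0.0161
```

```bash
python3 plan.py 0.478 -0.329 0.14 50.3 1 8
```

```text
from [ 0.4774 -0.1186  0.1662] [-179.2     2.03   28.76] F [ 2.   0.1 -1.3] open 0.0161 t 13.75
[[1.0,[-1.25,2.31,0.34],[-0.15,0.23,-2.69]],[1.0,[-1.35,2.25,0.34],[-0.15,0.23,-2.69]],[1.0,[-1.46,2.19,0.34],[-0.15,0.23,-2.69]],[1.0,[-1.56,2.11,0.34],[-0.15,0.23,-2.69]],[1.0,[-1.66,2.04,0.34],[-0.15,0.23,-2.69]],[1.0,[-1.76,1.96,0.34],[-0.15,0.23,-2.69]],[1.0,[-1.85,1.87,0.33],[-0.15,0.23,-2.69]],[1.0,[-1.94,1.78,0.33],[-0.15,0.23,-2.69]]]
```

play_rows(rows=[[1,[-1.2,2.3,-0.2],[-0.3,0.5,-2.7]],[1,[-1.3,2.2,-0.2],[-0.3,0.5,-2.7]],[1,[-1.5,2.2,-0.2],[-0.2,0.4,-2.7]],[1,[-1.6,2.1,-0.1],[-0.1,0.3,-2.7]],[1,[-1.7,2.0,0],[-0.1,0.2,-2.7]],[1,[-1.8,1.9,0],[0,0,-2.7]],[1,[-1.7,1.6,0],[0,0,-2.7]],[1,[-1,1,0],[0,0,-2]],[1,[0,0,0],[0,0,0]],[1,[0,0,0],[0,0,0]]])

```text
time: 14.75
ee_pos: [0.4685, -0.3225, 0.152]
tcp_rot: [-178.3, 0.4, 50.2]
wrist_force: [0.4, -0.4, -2.0]
opening: 0.0163
```

```bash
python3 plan.py 0.478 -0.329 0.09 50.3 1 4;  python3 - <<'E'
from h import *
import pickle
p=camera("scene");save(p,"s7.png",(280,100,420,220),5);pickle.dump(p,open("s7.pkl","wb"))
p=camera("top");save(p,"t7.png",(330,100,470,220),5);pickle.dump(p,open("t7.pkl","wb"))
E
```

```text
from [ 0.4685 -0.3225  0.152 ] [-178.34    0.44   50.21] F [ 0.4 -0.4 -2. ] open 0.0163 t 14.75
[[1.0,[0.04,0.33,1.54],[-0.42,0.11,-0.03]],[1.0,[0.04,0.32,1.54],[-0.42,0.11,-0.03]],[1.0,[0.03,0.31,1.55],[-0.42,0.11,-0.03]],[1.0,[0.03,0.3,1.55],[-0.42,0.11,-0.03]]]
```

View pics/s7.png

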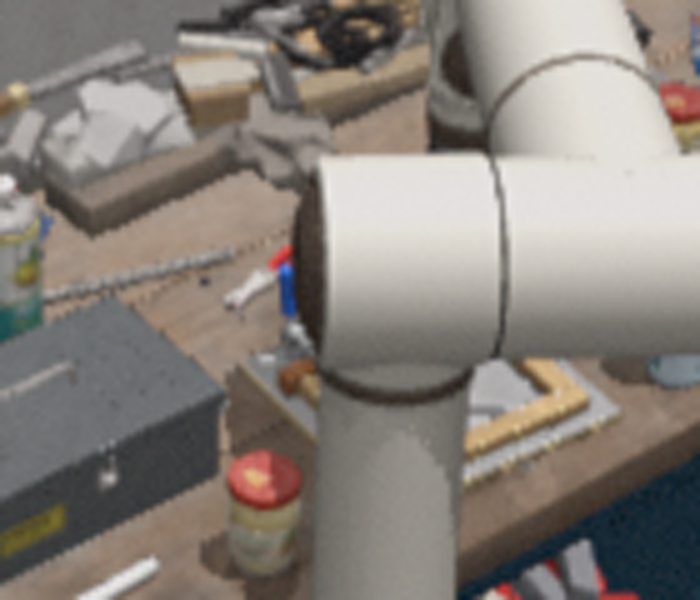

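View pics/t7.png

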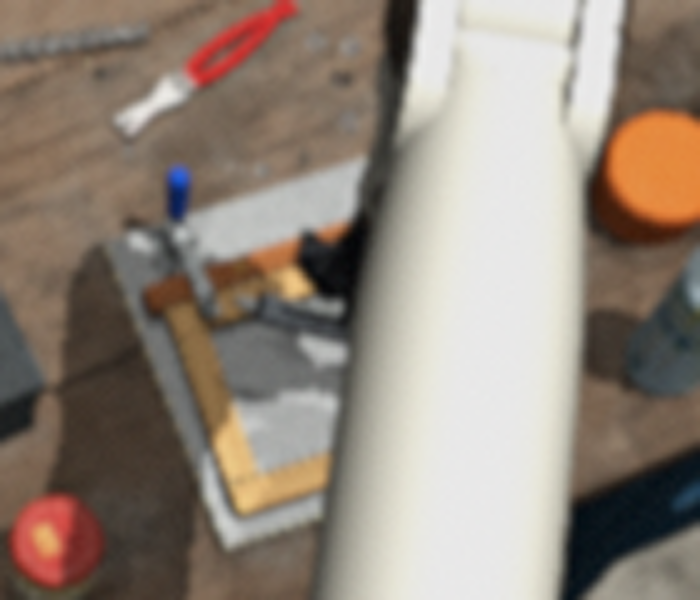

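Run:
```python
from fit import *
import pickle
t=pickle.load(open("t7.pkl","rb")); u=px((243,303),330,100)
o=get_obs();P=np.array(o["ee_pos"]);M=R.from_euler('xyz',o["tcp_rot"],degrees=True)
for dz in (.012,.018,.024,.030,.036):
    X=P+M.apply([.094,0,dz]); print(dz,(u-proj(t,X)).round(2), M.inv().apply(at_z(t,u,X[2])-P).round(4))
```

```text
0.012 [1.24 2.72] [ 0.0874 -0.0087  0.0123]
0.018 [1.45 2.03] [ 0.0874 -0.006   0.0182]
0.024 [1.65 1.34] [ 0.0873 -0.0034  0.0241]
0.03 [1.85 0.66] [ 0.0872 -0.0007  0.0301]
0.036 [ 2.05 -0.02] [0.0871 0.002  0.036 ]
```

play_rows(rows=[[1,[0,0.4,1],[-0.5,0.2,0]],[1,[0,0.4,2],[-0.5,0.2,0]],[1,[0,0.3,2],[-0.4,0,0]],[1,[0,0.1,1],[-0.2,0,0]],[1,[0,0,0.3],[0,0,0]],[1,[0,0,0],[0,0,0]]])

```text
time: 15.45
ee_pos: [0.4786, -0.3263, 0.0858]
tcp_rot: [179.8, -0.0, 50.4]
wrist_force: [0.2, 0.5, -0.6]
opening: 0.0164
```

```bash
python3 plan.py 0.478 -0.329 0.07 50.3 1 2;  python3 - <<'E'
from h import *
import pickle
p=camera("top");save(p,"t8.png",(330,110,450,210),6);pickle.dump(p,open("t8.pkl","wb"))
E
```

```text
from [ 0.4786 -0.3263  0.0858] [ 1.7983e+02 -5.0000e-02  5.0410e+01] F [ 0.2  0.5 -0.6] open 0.0164 t 15.45
[[1.0,[-0.13,0.06,0.79],[0.09,-0.02,0.05]],[1.0,[-0.13,0.06,0.79],[0.09,-0.02,0.05]]]
```

View pics/t8.png

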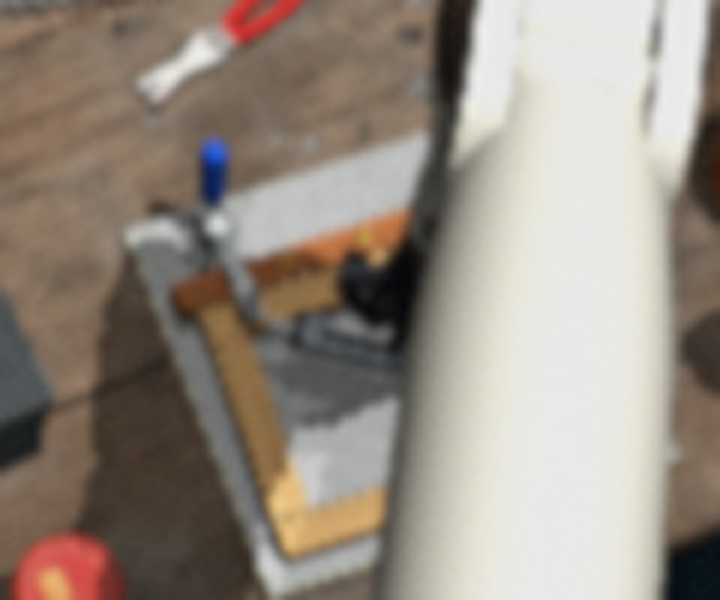

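play_rows(rows=[[1,[-0.15,0.1,0.8],[0.1,0,0]],[1,[-0.1,0.05,0.8],[0,0,0]],[1,[0,0,0.6],[0,0,0]],[1,[0,0,0.5],[0,0,0]],[1,[0,0,0.2],[0,0,0]],[1,[0,0,0],[0,0,0]]])

```text
time: 16.1
ee_pos: [0.4792, -0.3302, 0.0565]
tcp_rot: [179.8, -0.1, 50.4]
wrist_force: [-0.5, -1.2, -2.1]
opening: 0.0163
```

```bash
python3 plan.py 0.478 -0.329 0.045 50.3 1 2
```

```text
from [ 0.4792 -0.3302  0.0565] [ 1.7976e+02 -6.0000e-02  5.0390e+01] F [-0.5 -1.2 -2.1] open 0.0163 t 16.1
[[1.0,[0.01,-0.09,0.58],[0.12,-0.03,0.04]],[1.0,[0.01,-0.08,0.58],[0.12,-0.03,0.04]]]
```

play_rows(rows=[[1,[0,-0.1,0.4],[0.1,0,0]],[1,[0,-0.05,0.4],[0,0,0]],[1,[0,0,0.2],[0,0,0]],[1,[0,0,0],[0,0,0]]])

```text
time: 16.5
ee_pos: [0.479, -0.33, 0.0508]
tcp_rot: [179.6, -0.1, 50.4]
wrist_force: [0.1, -0.0, -1.5]
opening: 0.0165
```

play_rows(rows=[[1,[0,0,0.4],[0.2,0,0]],[1,[0,0,0.3],[0.1,0,0]],[1,[0,0,0],[0,0,0]]])

```text
time: 16.8
ee_pos: [0.4801, -0.3309, 0.051]
tcp_rot: [179.5, -0.1, 50.4]
wrist_force: [0.0, 0.2, -2.3]
opening: 0.0164
```

play_rows(rows=[[1,[-0.1,-0.1,0.5],[0.2,0,0]],[1,[0,0,0.5],[0.1,0,0]]])

```text
time: 17.0
ee_pos: [0.4818, -0.3325, 0.0494]
tcp_rot: [179.1, -0.2, 50.4]
wrist_force: [-18.3, 8.2, 44.8]
opening: 0.0162
```

Run:
```python
from h import *
import pickle
p=camera("top");save(p,"t9.png",(330,110,450,210),6);pickle.dump(p,open("t9.pkl","wb"))
o=get_obs(); print(o["ee_pos"],o["wrist_force"],o["torque"])
```

```text
[ 0.48187093 -0.33260311  0.04923395] [-11.28790772   7.77540249  35.92951792] [1.61200324 2.23755964 0.04295593]
```

View pics/t9.png

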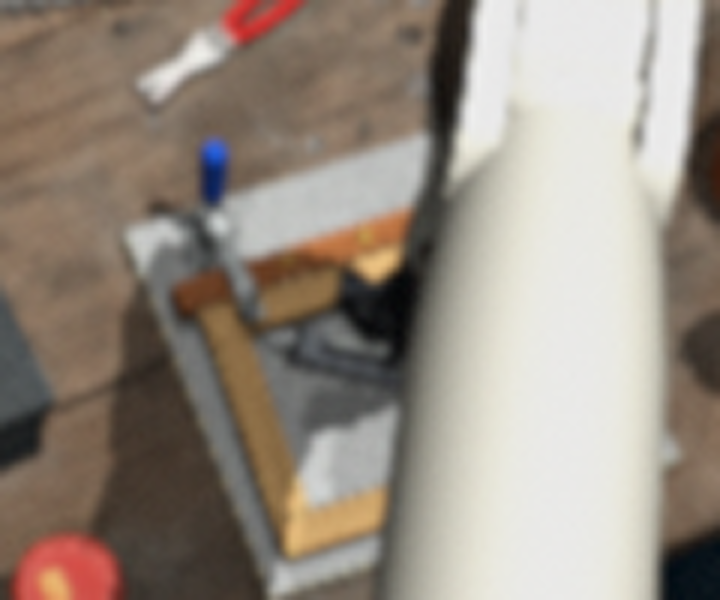

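play_rows(rows=[[1,[0,-0.3,-0.2],[0.3,0,0]],[1,[0,-0.2,0],[0.3,0,0]],[1,[0,0,0],[0,0,0]]])

```text
time: 17.35
ee_pos: [0.4783, -0.3296, 0.0516]
tcp_rot: [179.7, -0.2, 50.4]
wrist_force: [-0.3, 0.5, -1.6]
opening: 0.0164
```

```bash
python3 plan.py 0.478 -0.329 0.050 50.3 1 2
```

```text
from [ 0.4783 -0.3296  0.0516] [179.66  -0.23  50.41] F [-0.3  0.5 -1.6] open 0.0164 t 17.35
[[1.0,[0.01,-0.03,0.08],[0.17,-0.11,0.06]],[1.0,[0.01,-0.03,0.08],[0.17,-0.11,0.06]]]
```

play_rows(rows=[[0.75,[0,0,0.1],[0.1,0,0]],[0.65,[0,0,0],[0,0,0]],[0.6,[0,0,0],[0,0,0]],[0.55,[0,0,0],[0,0,0]],[0.5,[0,0,0],[0,0,0]],[0.45,[0,0,0],[0,0,0]],[0.4,[0,0,0],[0,0,0]],[0.2,[0,0,0],[0,0,0]],[0,[0,0,0],[0,0,0]],[0,[0,0,-1],[0,0,0]]])

```text
time: 18.35
ee_pos: [0.4772, -0.3288, 0.0571]
tcp_rot: [-179.9, -0.2, 50.4]
wrist_force: [-0.0, 0.1, -0.0]
opening: 0.085
```

```bash
python3 plan.py 0.478 -0.329 0.18 50.3 0 4
python3 - <<'E'
from h import *
import pickle
p=camera("top");save(p,"t10.png",(330,110,450,210),6);pickle.dump(p,open("t10.pkl","wb"))
E
```

```text
from [ 0.4772 -0.3288  0.0571] [-179.94   -0.21   50.41] F [-0.   0.1 -0. ] open 0.085 t 18.35
[[0.0,[0.02,0.02,-3.07],[-0.02,-0.05,0.03]],[0.0,[0.02,0.02,-3.07],[-0.02,-0.05,0.03]],[0.0,[0.02,0.02,-3.07],[-0.02,-0.05,0.03]],[0.0,[0.01,0.02,-3.07],[-0.02,-0.05,0.03]]]
```

View pics/t10.png

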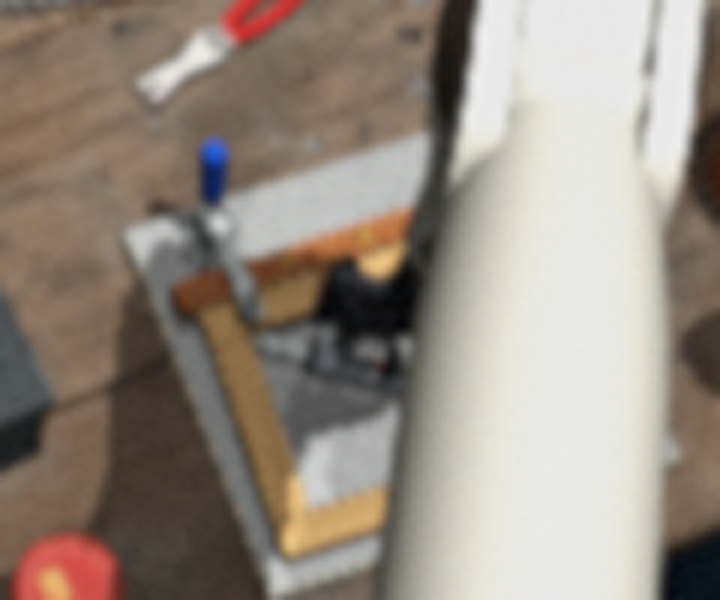

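play_rows(rows=[[0,[0,0,-3],[0,0,0]],[0,[0,0,-4],[0,0,0]],[0,[0,0,-4],[0,0,0]],[0,[2,-1.6,-3],[0,0,0]],[0,[3.3,-2.7,0],[0,0,0]],[0,[3.3,-2.7,0],[0,0,0]],[0,[3.3,-2.7,0],[0,0,0]],[0,[3.3,-2.7,0],[0,0,0]],[0,[3.3,-2.7,0],[0,0,0]],[0,[3.3,-2.7,0],[0,0,0]],[0,[2,-1.6,0],[0,0,0]],[0,[0,0,0],[0,0,0]]])

```text
time: 19.6
ee_pos: [0.4805, -0.0129, 0.2154]
tcp_rot: [179.2, -0.6, 50.2]
wrist_force: [0.3, -0.4, 0.7]
opening: 0.0851
```

```bash
python3 - <<'E'
from h import *
import pickle
p=camera("top");save(p,"t11.png",(340,120,460,220),6);pickle.dump(p,open("t11.pkl","wb"))
E
python3 plan.py 0.478 -0.329 0.16 50.3 0 9
```

```text
from [ 0.4805 -0.014   0.2154] [179.13  -0.61  50.17] F [ 0.8 -1.  -0.7] open 0.0855 t 19.65
[[0.0,[-2.71,2.21,0.62],[0.1,-0.07,-0.02]],[0.0,[-2.71,2.21,0.62],[0.1,-0.07,-0.02]],[0.0,[-2.71,2.21,0.62],[0.1,-0.07,-0.02]],[0.0,[-2.71,2.21,0.62],[0.1,-0.07,-0.02]],[0.0,[-2.71,2.21,0.62],[0.1,-0.07,-0.02]],[0.0,[-2.71,2.21,0.62],[0.1,-0.07,-0.02]],[0.0,[-2.71,2.21,0.62],[0.1,-0.07,-0.02]],[0.0,[-2.71,2.21,0.62],[0.1,-0.07,-0.02]],[0.0,[-2.71,2.21,0.62],[0.1,-0.07,-0.02]]]
```

View pics/t11.png

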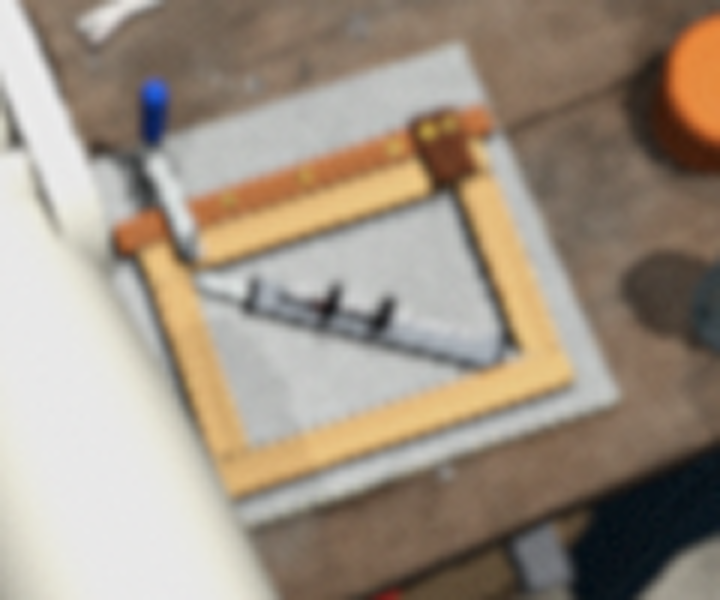

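Run:
```python
from edges import *
import pickle
p=pickle.load(open("t11.pkl","rb"))
f=lambda c,z: at_z(p,px(c,340,120,6),z)
s,x=f((196,276),.019),f((519,354),.019); print(s,x,np.linalg.norm(s-x))
a,b=f((334,292),.052),f((389,305),.052); print(a,b,np.linalg.norm(a-b)-.010, (a+b)/2)
L=analyse(p,[.4775,-.3325,-.0873],.0068)
```

```text
[ 0.54446331 -0.25394161  0.019     ] [ 0.41723084 -0.41274061  0.019     ] 0.20348273798343203
[ 0.49094417 -0.31704781  0.052     ] [ 0.46979995 -0.34369819  0.052     ] 0.02401942466644301 [ 0.48037206 -0.330373    0.052     ]
stileL_in ang 171.81 res 0.0009 n 50 [ 0.5305 -0.2443] [ 0.4363 -0.2307]
stileL_out ang 172.52 res 0.0006 n 50 [ 0.5334 -0.2145] [ 0.4142 -0.1989]
stileR_in ang 176.03 res 0.0016 n 43 [ 0.5011 -0.4131] [ 0.421  -0.4075]
stileR_out ang 171.73 res 0.0009 n 45 [ 0.4978 -0.4454] [ 0.3937 -0.4303]
railN_in ang -95.21 res 0.0010 n 47 [ 0.4281 -0.241 ] [ 0.4135 -0.4004]
railN_out ang -95.05 res 0.0008 n 56 [ 0.3973 -0.2183] [ 0.3797 -0.4175]
railF_in ang -95.05 res 0.0007 n 49 [ 0.5365 -0.2674] [ 0.5254 -0.3919]
board_n ang -94.82 res 0.0009 n 56 [ 0.3888 -0.2043] [ 0.3686 -0.4434]
board_r ang -5.15 res 0.0010 n 57 [ 0.386  -0.4599] [ 0.6052 -0.4797]
board_l ang -2.49 res 0.0057 n 60 [ 0.4088 -0.1997] [ 0.6288 -0.2092]
board_f ang -94.89 res 0.0011 n 58 [ 0.6384 -0.2864] [ 0.623  -0.4657]
```

play_rows(rows=[[0,[-2.5,2.1,0],[0.2,0,0]],[0,[-2.8,2.3,0.3],[0.2,0,0]],[0,[-2.8,2.3,0.5],[0.2,0,0]],[0,[-2.8,2.3,0.5],[0.2,0,0]],[0,[-2.8,2.3,0.5],[0.1,0,0]],[0,[-2.8,2.3,0.5],[0,0,0]],[0,[-2.8,2.3,0.5],[0,0,0]],[0,[-2.6,2.1,1],[0,0,0]],[0,[-1.2,1,1],[0,0,0]],[0,[0,0,0],[0,0,0]]])

```text
time: 20.65
ee_pos: [0.4755, -0.3343, 0.1681]
tcp_rot: [179.7, -0.7, 49.8]
wrist_force: [0.5, -0.9, -0.7]
opening: 0.0854
```

```bash
python3 plan.py 0.480 -0.330 0.049 50.6 0 6
```

```text
from [ 0.4755 -0.3343  0.1681] [179.66  -0.67  49.84] F [ 0.5 -0.9 -0.7] open 0.0854 t 20.65
[[0.0,[0.08,-0.0,1.99],[0.06,-0.11,-0.13]],[0.0,[0.08,0.0,1.99],[0.06,-0.11,-0.13]],[0.0,[0.09,0.0,1.99],[0.06,-0.11,-0.13]],[0.0,[0.09,0.01,1.99],[0.06,-0.11,-0.13]],[0.0,[0.1,0.01,1.99],[0.06,-0.11,-0.13]],[0.0,[0.1,0.01,1.99],[0.06,-0.11,-0.13]]]
```

play_rows(rows=[[0,[0.1,0,2],[0.1,-0.2,-0.2]],[0,[0.1,0,3],[0.1,-0.2,-0.2]],[0,[0.1,0,2.5],[0.1,-0.1,-0.2]],[0,[0.1,0,2],[0,-0.1,-0.2]],[0,[0.1,0,1],[0,0,0]],[0,[0,0,0.5],[0,0,0]],[0,[0,0,0],[0,0,0]]])

```text
time: 21.35
ee_pos: [0.4796, -0.3282, 0.0587]
tcp_rot: [179.8, -0.1, 50.6]
wrist_force: [-0.4, -0.3, 0.6]
opening: 0.0854
```

```bash
python3 plan.py 0.480 -0.330 0.048 50.6 0 2
```

```text
from [ 0.4796 -0.3282  0.0587] [ 1.7977e+02 -1.2000e-01  5.0630e+01] F [-0.4 -0.3  0.6] open 0.0854 t 21.35
[[0.0,[-0.06,0.07,0.54],[0.11,-0.06,0.02]],[0.0,[-0.06,0.07,0.54],[0.11,-0.06,0.02]]]
```

play_rows(rows=[[0,[-0.1,0.1,0.5],[0.1,0,0]],[0,[0,0.05,0.5],[0,0,0]],[0,[0,0,0.3],[0,0,0]],[0,[0,0,0],[0,0,0]]])

```text
time: 21.75
ee_pos: [0.4816, -0.3309, 0.0479]
tcp_rot: [179.6, -0.1, 50.6]
wrist_force: [-0.7, -0.3, -0.6]
opening: 0.0855
```

play_rows(rows=[[0.3,[0,0,0],[0.2,0,0]],[0.6,[0,0,0],[0,0,0]],[1,[0,0,0],[0,0,0]],[1,[0,0,0],[0,0,0]],[1,[0,0,0],[0,0,0]],[1,[0,0,0],[0,0,0]]])

```text
time: 22.35
ee_pos: [0.4819, -0.333, 0.0507]
tcp_rot: [179.6, -0.0, 50.6]
wrist_force: [-0.2, 0.1, -1.9]
opening: 0.0163
```

play_rows(rows=[[1,[0,0,-2],[0,0,0]],[1,[0,0,-3],[0,0,0]],[1,[0,0,-1],[0,0,-8]],[1,[0,0,0],[0,0,-8]],[1,[0,0,0],[0,0,-8]],[1,[0,0,0],[0,0,-8]],[1,[0,0,0],[0,0,-8]],[1,[0,0,0],[0,0,-8]],[1,[0,0,0],[0,0,-8]],[1,[0,0,0],[0,0,-7]],[1,[0,0,0],[0,0,0]]])

```text
time: 23.45
ee_pos: [0.4802, -0.3296, 0.1079]
tcp_rot: [179.9, -0.2, 116.2]
wrist_force: [0.1, -0.0, -1.6]
opening: 0.0166
```

```bash
python3 plan.py 0.481 -0.3285 0.08 117.7 1 4;  python3 - <<'E'
from h import *
import pickle
p=camera("top");save(p,"t12.png",(330,110,450,210),6);pickle.dump(p,open("t12.pkl","wb"))
E
```

```text
from [ 0.4802 -0.3296  0.1079] [179.94  -0.2  116.16] F [ 0.1 -0.  -1.6] open 0.0166 t 23.45
[[1.0,[0.01,0.03,0.7],[0.02,-0.05,-0.38]],[1.0,[0.01,0.03,0.7],[0.02,-0.05,-0.38]],[1.0,[0.01,0.03,0.7],[0.02,-0.05,-0.38]],[1.0,[0.01,0.03,0.7],[0.02,-0.05,-0.38]]]
```

View pics/t12.png

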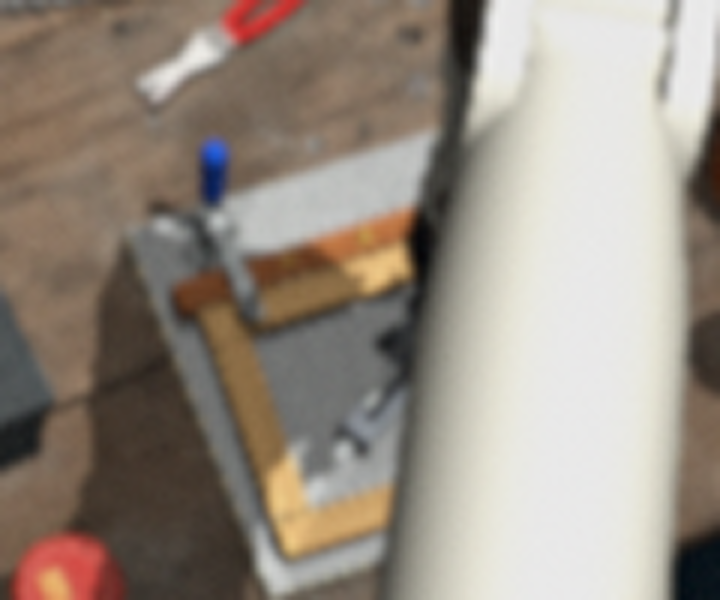

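Run:
```python
from fit import *
import pickle
t=pickle.load(open("t12.pkl","rb"))
o=get_obs();P=np.array(o["ee_pos"]);M=R.from_euler('xyz',o["tcp_rot"],degrees=True)
c=lambda u: ((u-[330,110]+.5)*6-.5).round(0)
for y in (-.005,0,.005):
    print(y,[c(proj(t,P+M.apply([x,y,dz]))) for x,dz in ((.094,.031),(.078,.031),(.078,.024))])
save(t,"t12b.png",(370,165,420,205),14)
```

```text
-0.005 [array([338., 464.]), array([354., 444.]), array([356., 440.])]
0 [array([331., 458.]), array([348., 439.]), array([349., 435.])]
0.005 [array([325., 453.]), array([341., 434.]), array([343., 430.])]
```

View pics/t12b.png

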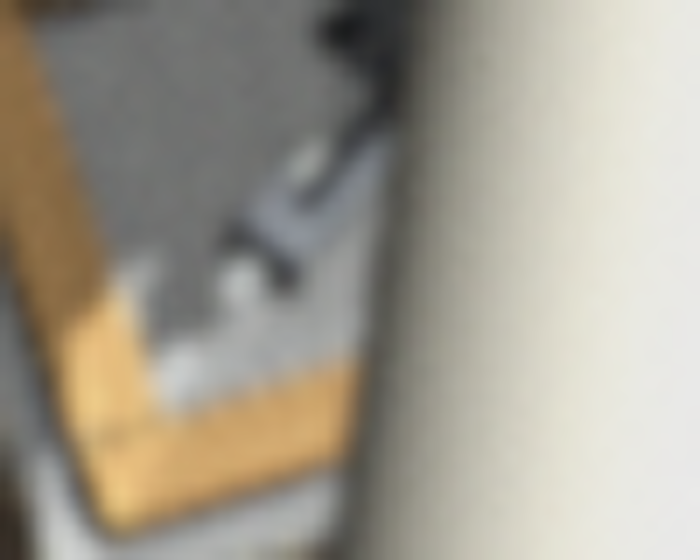

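play_rows(rows=[[1,[0,0.05,1],[0,-0.1,-0.6]],[1,[0.1,0.05,1.5],[0,-0.1,-0.5]],[1,[0,0.05,1],[0,0,-0.3]],[1,[0,0,0.8],[0,0,0]],[1,[0,0,0.3],[0,0,0]],[1,[0,0,0],[0,0,0]]])

```text
time: 24.1
ee_pos: [0.4807, -0.3273, 0.0571]
tcp_rot: [180.0, -0.1, 116.8]
wrist_force: [-0.2, -0.2, -0.4]
opening: 0.0166
```

```bash
python3 plan.py 0.481 -0.328 0.05 117.7 1 2
```

```text
from [ 0.4807 -0.3273  0.0571] [ 1.7997e+02 -9.0000e-02  1.1677e+02] F [-0.2 -0.2 -0.4] open 0.0166 t 24.1
[[1.0,[-0.04,-0.0,0.36],[0.01,-0.04,-0.46]],[1.0,[-0.04,-0.0,0.36],[0.01,-0.04,-0.46]]]
```

play_rows(rows=[[1,[0,0,0.3],[0,0,-0.6]],[1,[0,0,0.3],[0,0,-0.4]],[1,[0,0,0.2],[0,0,0]]])

```text
time: 24.4
ee_pos: [0.4814, -0.3279, 0.0502]
tcp_rot: [179.9, 0.0, 117.8]
wrist_force: [-5.7, 5.3, 18.4]
opening: 0.0163
```

play_rows(rows=[[1,[0,0,-0.1],[0,0,0]],[0.75,[0,0,0],[0,0,0]],[0.65,[0,0,0],[0,0,0]],[0.6,[0,0,0],[0,0,0]],[0.55,[0,0,0],[0,0,0]],[0.5,[0,0,0],[0,0,0]],[0.45,[0,0,0],[0,0,0]],[0.4,[0,0,0],[0,0,0]],[0.3,[0,0,0],[0,0,0]],[0.1,[0,0,0],[0,0,0]],[0,[0,0,0],[0,0,0]],[0,[0,0,-1],[0,0,0]]])

```text
time: 25.6
ee_pos: [0.4814, -0.3282, 0.0615]
tcp_rot: [179.9, 0.1, 117.8]
wrist_force: [0.0, -0.1, 0.2]
opening: 0.0852
```

play_rows(rows=[[0,[0,0,-3],[0,0,0]],[0,[0,0,-4],[0,0,0]],[0,[0,0,-4],[0,0,0]],[0,[1.5,0.8,-3],[0,0,0]],[0,[3.5,1.9,0],[0,0,5]],[0,[3.5,1.5,0],[0,0,5]],[0,[3.7,1.2,0],[0,0,5]],[0,[3.8,0.9,0],[0,0,5]],[0,[3.9,0.5,0],[0,0,5]],[0,[3.9,0.2,0],[0,0,5]],[0,[2.5,0,0],[0,0,0]],[0,[0,0,0],[0,0,0]]])

```text
time: 26.8
ee_pos: [0.4842, -0.0418, 0.2185]
tcp_rot: [179.3, 0.0, 86.4]
wrist_force: [-0.2, -0.3, -0.7]
opening: 0.0852
```

Run:
```python
from h import *
import pickle
p=camera("top");save(p,"t13.png",(340,120,460,220),6);pickle.dump(p,open("t13.pkl","wb"))
o=get_obs();print(o["ee_pos"],o["tcp_rot"],o["time"])
```

```text
[ 0.48428856 -0.04287541  0.21860757] [1.79300128e+02 2.72676863e-02 8.63599418e+01] 26.85
```

View pics/t13.png

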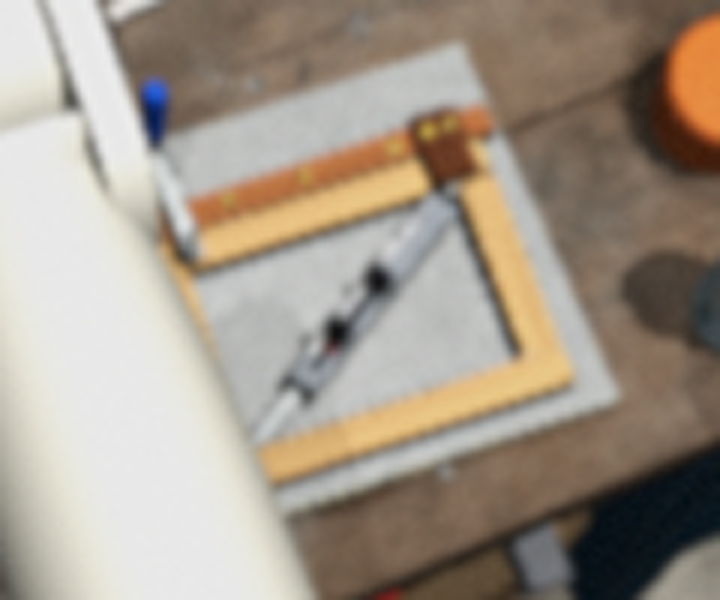

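play_rows(rows=[[0.3,[3,0,0],[0,0,8.5]],[0.3,[3,0,0],[0,0,8.5]],[0.3,[1,0,0],[0,0,8.5]],[0.3,[0,0,0],[0,0,8.5]],[0.3,[0,0,0],[0,0,8.5]],[0.3,[0,0,0],[0,0,8.5]]])

```text
time: 27.45
ee_pos: [0.4969, 0.0234, 0.2216]
tcp_rot: [179.4, -0.6, 34.6]
wrist_force: [-0.6, 0.4, 0.0]
opening: 0.0597
```

Run:
```python
from edges import *
import pickle
p=camera("top");save(p,"t14.png",(340,120,460,220),6);pickle.dump(p,open("t14.pkl","wb"))
o=get_obs();print(o["ee_pos"],o["tcp_rot"],o["time"])
L=analyse(p,[.4785,-.3325,-.0873],.0068)
ang=lambda n:(lambda v:np.degrees(np.arctan2(v[1],v[0])))(L[n][1]-L[n][0])
print("stiles",np.mean([ang(n)-180 for n in("stileL_in","stileL_out","stileR_in","stileR_out")]),"rails",np.mean([ang(n)+90 for n in("railN_in","railN_out","railF_in","board_n","board_f")]))
```

```text
[0.49694101 0.02323208 0.22161057] [179.40695993  -0.60435861  34.00986232] 27.5
stileL_in ang 170.36 res 0.0011 n 57 [ 0.5313 -0.2456] [ 0.4375 -0.2297]
stileL_out ang 172.71 res 0.0005 n 56 [ 0.5345 -0.2142] [ 0.4152 -0.199 ]
stileR_in ang 171.58 res 0.0040 n 60 [ 0.5015 -0.4175] [ 0.4222 -0.4057]
stileR_out ang 171.16 res 0.0009 n 47 [ 0.4988 -0.4459] [ 0.3948 -0.4297]
railN_in ang -95.97 res 0.0015 n 45 [ 0.4293 -0.2411] [ 0.4127 -0.4002]
railN_out ang -94.97 res 0.0007 n 58 [ 0.3972 -0.2182] [ 0.3799 -0.4174]
railF_in ang -94.96 res 0.0006 n 48 [ 0.5366 -0.2673] [ 0.5257 -0.3918]
board_n ang -94.65 res 0.0009 n 58 [ 0.3886 -0.2042] [ 0.3692 -0.4434]
board_r ang -5.14 res 0.0011 n 57 [ 0.387  -0.4601] [ 0.6061 -0.4798]
board_l ang -4.89 res 0.0008 n 54 [ 0.4106 -0.1908] [ 0.6298 -0.2096]
board_f ang -95.05 res 0.0010 n 58 [ 0.6389 -0.2863] [ 0.623  -0.4656]
stiles -8.549114064149293 rails -5.122334371251935
```

View pics/t14.png

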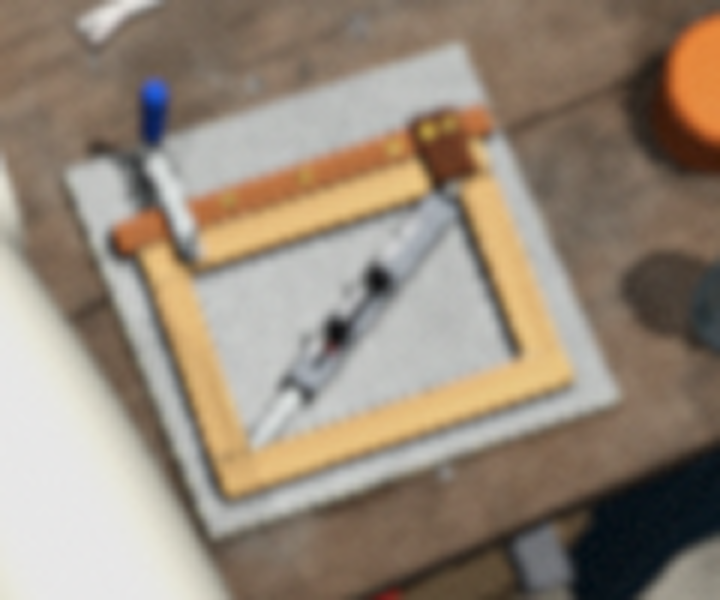

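```bash
python3 - <<'E'
from edges import *
import pickle
p=pickle.load(open("t14.pkl","rb"))
f=lambda c,z: at_z(p,px(c,340,120,6),z)
a,b=f((337,330),.052),f((377,277),.052); print(a,b,np.linalg.norm(a-b)-.010+.188,(a+b)/2)
save(p,"t14b.png",(380,150,420,190),14)
save(pickle.load(open("t11.pkl","rb")),"t11b.png",(380,150,420,190),14)
E
cd pics; python3 -c "
import cv2,numpy as np
cv2.imwrite('cmp.png',cv2.resize(np.hstack([cv2.imread('t11b.png'),cv2.imread('t14b.png')]),(800,400)))"
```

```text
[ 0.4682648  -0.30762342  0.052     ] [ 0.488972   -0.34532286  0.052     ] 0.22101204230055269 [ 0.4786184  -0.32647314  0.052     ]
```

View pics/cmp.png

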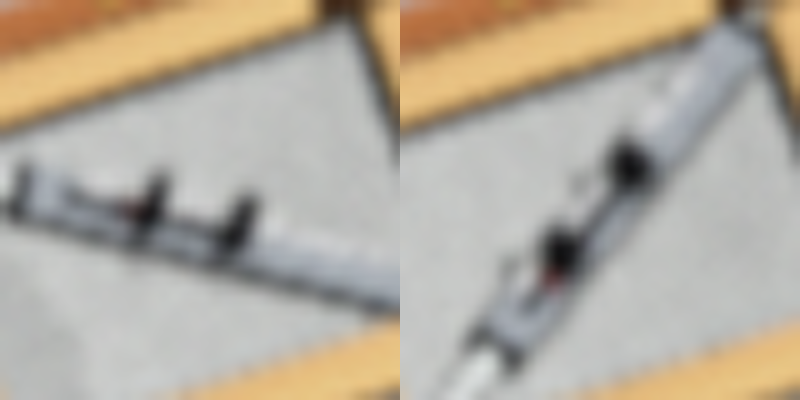

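```bash
python3 plan.py 0.4065 -0.320 0.20 -5 0.4 10
```

```text
from [0.4969 0.0232 0.2216] [179.41  -0.6   34.01] F [ 0.  -0.1  0.3] open 0.0598 t 27.5
[[0.4,[-2.67,2.34,0.21],[0.04,-0.08,3.9]],[0.4,[-2.51,2.51,0.21],[0.04,-0.08,3.9]],[0.4,[-2.33,2.68,0.22],[0.04,-0.08,3.9]],[0.4,[-2.14,2.83,0.22],[0.04,-0.08,3.9]],[0.4,[-1.94,2.97,0.22],[0.04,-0.08,3.9]],[0.4,[-1.74,3.1,0.22],[0.04,-0.08,3.9]],[0.4,[-1.52,3.21,0.22],[0.04,-0.08,3.9]],[0.4,[-1.3,3.3,0.22],[0.04,-0.08,3.9]],[0.4,[-1.07,3.38,0.22],[0.04,-0.08,3.9]],[0.4,[-0.84,3.45,0.22],[0.04,-0.08,3.9]]]
```

play_rows(rows=[[0.4,[-2.6,2.3,0],[0.1,-0.1,3.9]],[0.4,[-2.5,2.5,0],[0.1,-0.1,3.9]],[0.4,[-2.3,2.7,0],[0.1,-0.1,3.9]],[0.4,[-2.1,2.8,0],[0.1,-0.1,3.9]],[0.4,[-1.9,3,0.2],[0,0,3.9]],[0.4,[-1.7,3.1,0.2],[0,0,3.9]],[0.4,[-1.5,3.2,0.2],[0,0,3.9]],[0.4,[-1.3,3.2,1],[0,0,3.9]],[0.4,[-0.8,2.5,2],[0,0,3.6]],[0.4,[-0.4,1.2,2],[0,0,2]],[0.4,[0,0,1],[0,0,0]],[0.4,[0,0,0],[0,0,0]]])

```text
time: 28.7
ee_pos: [0.4091, -0.3084, 0.1573]
tcp_rot: [179.9, -0.5, -2.6]
wrist_force: [0.2, 0.5, 0.6]
opening: 0.0512
```

```bash
python3 plan.py 0.4065 -0.320 0.06 -5 0.4 5
```

```text
from [ 0.4091 -0.3084  0.1573] [179.86  -0.5   -2.62] F [0.2 0.5 0.6] open 0.0512 t 28.7
[[0.4,[-0.06,0.23,1.95],[0.03,-0.1,0.48]],[0.4,[-0.05,0.23,1.95],[0.03,-0.1,0.48]],[0.4,[-0.05,0.23,1.95],[0.03,-0.1,0.48]],[0.4,[-0.04,0.23,1.95],[0.03,-0.1,0.48]],[0.4,[-0.04,0.23,1.95],[0.03,-0.1,0.48]]]
```

play_rows(rows=[[0.4,[-0.1,0.2,2],[0,-0.2,0.5]],[0.4,[-0.1,0.25,2.5],[0,-0.2,0.5]],[0.4,[0,0.25,2],[0,-0.1,0.5]],[0.4,[0,0.2,1.5],[0,0,0.5]],[0.4,[0,0.1,0.8],[0,0,0.4]],[0.4,[0,0,0],[0,0,0]]])

```text
time: 29.3
ee_pos: [0.4098, -0.3179, 0.0725]
tcp_rot: [179.7, -0.4, -4.3]
wrist_force: [-0.4, 0.2, 0.2]
opening: 0.0507
```

```bash
python3 plan.py 0.4065 -0.320 0.029 -5 0.4 3;python3 - <<'E'
from h import *
import pickle
p=camera("top");save(p,"t15.png",(340,120,460,220),6)
E
```

```text
from [ 0.4098 -0.3179  0.0725] [179.67  -0.35  -4.29] F [-0.4  0.2  0.2] open 0.0507 t 29.3
[[0.4,[-0.11,0.07,1.45],[0.11,-0.12,0.24]],[0.4,[-0.11,0.07,1.45],[0.11,-0.12,0.24]],[0.4,[-0.11,0.08,1.45],[0.11,-0.12,0.24]]]
```

View pics/t15.png

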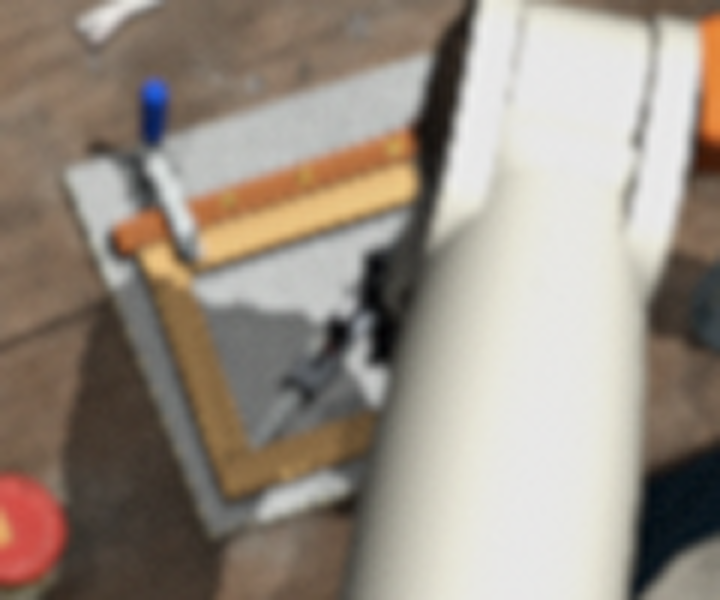

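play_rows(rows=[[0.4,[-0.15,0.1,1.3],[0.1,-0.1,0.3]],[0.4,[-0.1,0.1,1.3],[0.1,-0.1,0.2]],[0.4,[-0.1,0,0.9],[0,-0.1,0.2]],[0.4,[0,0,0.4],[0,0,0]],[0.4,[0,0,0],[0,0,0]]])

```text
time: 29.85
ee_pos: [0.4072, -0.3205, 0.0328]
tcp_rot: [179.8, -0.2, -5.0]
wrist_force: [0.0, -0.2, -0.1]
opening: 0.0514
```

play_rows(rows=[[0.5,[0,0,0.3],[0,0,0]],[0.6,[0,0,0],[0,0,0]],[0.65,[0,0,0],[0,0,0]],[0.7,[0,0,0],[0,0,0]],[0.75,[0,0,0],[0,0,0]],[0.85,[0,0,0],[0,0,0]]], newtons=35)

```text
time: 30.45
ee_pos: [0.4095, -0.3209, 0.0309]
tcp_rot: [179.8, -0.5, -4.9]
wrist_force: [0.5, -0.9, -2.9]
opening: 0.0231
```

play_rows(rows=[[0.85,[0,0.2,0],[0,0,0]],[0.85,[0,0.2,0],[0,0,0]],[0.85,[0,0.2,0],[0,0,0]],[0.85,[0,0,0],[0,0,0]]])

```text
time: 30.85
ee_pos: [0.4094, -0.3211, 0.0307]
tcp_rot: [-179.5, -0.5, -4.7]
wrist_force: [-0.0, -3.0, -0.4]
opening: 0.0224
```

play_rows(rows=[[0.85,[0,0.5,0],[0,0,0]],[0.85,[0,0.5,0],[0,0,0]]])

```text
time: 31.05
ee_pos: [0.4088, -0.3269, 0.0304]
tcp_rot: [-179.0, -0.5, -4.6]
wrist_force: [3.6, 14.5, 3.4]
opening: 0.023
```

play_rows(rows=[[0.85,[0,0,0],[0,0,0]]])

```text
time: 31.15
ee_pos: [0.4088, -0.327, 0.0306]
tcp_rot: [-178.9, -0.5, -4.6]
wrist_force: [0.2, -3.6, 0.9]
opening: 0.023
```

play_rows(rows=[[0.6,[0,0,0],[0,0,0]],[0.45,[0,0,0],[0,0,0]],[0.4,[0,0,-1],[-0.5,0,0]],[0.4,[0,0,-3],[-0.5,0.2,0]],[0.4,[0,0,-4],[0,0.2,0]],[0.4,[0,-1,-4],[0,0,0]],[0.4,[0,-3.5,-3],[0,0,0]],[0.4,[0,-4.5,0],[0,0,0]],[0.4,[0,-4.5,0],[0,0,0]],[0.4,[0,-4.5,0],[0,0,0]],[0.4,[0.5,-4.5,0],[0,0,0]],[0.4,[0.5,-4.5,0],[0,0,0]]])

```text
time: 32.35
ee_pos: [0.4378, -0.0559, 0.1935]
tcp_rot: [179.6, -1.4, -5.2]
wrist_force: [1.5, -0.3, -0.6]
opening: 0.0513
```

play_rows(rows=[[0.4,[0,-4.5,0],[0,0,0]],[0.4,[0,-2.5,0],[0,0,0]],[0.4,[0,0,0],[0,0,0]]])

```text
time: 32.65
ee_pos: [0.4442, 0.0206, 0.1959]
tcp_rot: [179.5, -1.7, -5.0]
wrist_force: [0.2, 0.3, -0.2]
opening: 0.0512
```

Run:
```python
from edges import *
import pickle
p=camera("top");save(p,"t16.png",(340,120,460,220),6);pickle.dump(p,open("t16.pkl","wb"))
ps=camera("scene");save(ps,"s16.png",(300,140,440,220),5);pickle.dump(ps,open("s16.pkl","wb"))
o=get_obs();print(o["ee_pos"],o["tcp_rot"],o["time"])
L=analyse(p,[.4785,-.3325,-.0873],.0005)
ang=lambda n:(lambda v:np.degrees(np.arctan2(v[1],v[0])))(L[n][1]-L[n][0])
print("stiles",np.mean([ang(n)-180 for n in("stileL_in","stileL_out","stileR_in","stileR_out")]),"rails",np.mean([ang(n)+90 for n in("railN_in","railN_out","railF_in","board_n","board_f")]))
```

```text
[0.44415273 0.0185371  0.19581604] [179.51689598  -1.64376399  -5.05765021] 32.75
stileL_in ang 173.74 res 0.0009 n 52 [ 0.5312 -0.2466] [ 0.4367 -0.2362]
stileL_out ang 175.32 res 0.0006 n 56 [ 0.534  -0.2151] [ 0.4144 -0.2053]
stileR_in ang 174.27 res 0.0039 n 60 [ 0.5011 -0.419 ] [ 0.4215 -0.411 ]
stileR_out ang 174.72 res 0.0002 n 57 [ 0.4976 -0.4576] [ 0.3931 -0.4479]
railN_in ang -96.52 res 0.0024 n 58 [ 0.4311 -0.2475] [ 0.4129 -0.4066]
railN_out ang -94.99 res 0.0007 n 60 [ 0.3968 -0.2245] [ 0.3794 -0.4237]
railF_in ang -94.96 res 0.0006 n 47 [ 0.5366 -0.2673] [ 0.5258 -0.3918]
board_n ang -94.71 res 0.0009 n 57 [ 0.3886 -0.2042] [ 0.3689 -0.4434]
board_r ang -5.33 res 0.0010 n 56 [ 0.387  -0.4598] [ 0.6061 -0.4803]
board_l ang -4.99 res 0.0008 n 52 [ 0.4106 -0.1907] [ 0.6298 -0.2098]
board_f ang -95.18 res 0.0010 n 58 [ 0.6391 -0.2863] [ 0.6228 -0.4656]
stiles -5.486861201299419 rails -5.2718438709167685
```

View pics/t16.png

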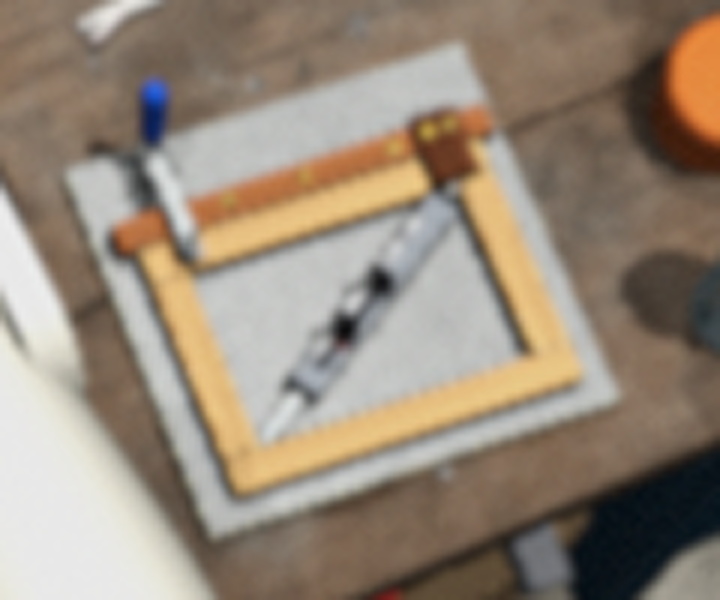

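View pics/s16.png

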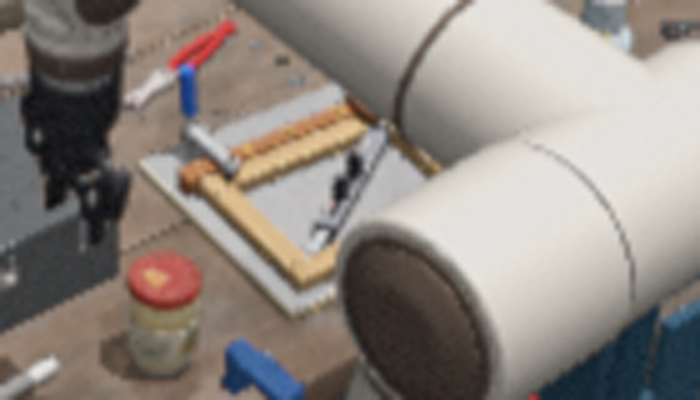

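```bash
cat > fr.py <<'E'
from edges import *
import pickle
def chroma(p):
    g=p["img"].astype(np.float32); return dict(p,img=np.repeat(((g[:,:,0]-g[:,:,2])/(g.sum(2)+30)*1000)[:,:,None],3,2))
def run(fn):
    p=chroma(pickle.load(open(fn,"rb"))); q=np.array([.4785,-.3325,-.0873]); 
    W=lambda x,y,q: T(q,(x,y,0))[:2]
    dl=.004
    for it in range(3):
        sh=lambda x:dl*(.06-x)/.12
        E={}
        def add(n,P,Q,z,sg):
            E[n]=edge(p,W(*P,q),W(*Q,q),z,chan=0,sgn=sg,half=.009)
        # normal nn = left of A->B
        add("L_in",(.035,.09+sh(.035)),(-.05,.09+sh(-.05)),.03,-1)
        add("L_out",(.05,.114+sh(.05)),(-.075,.114+sh(-.075)),.012,1)
        add("R_out",(.03,-.114+sh(.03)),(-.075,-.114+sh(-.075)),.03,-1)
        add("R_in",(.02,-.09+sh(.02)),(-.04,-.09+sh(-.04)),.012,1)
        add("N_in",(-.06,.06+dl),(-.06,-.075+dl),.03,-1)
        add("N_out",(-.084,.10+dl),(-.084,-.10+dl),.012,1)
        add("F_in",(.06,.06),(.06,-.045),.012,1)
        X0=dict(L_in=("s",.09),L_out=("s",.114),R_out=("s",-.114),R_in=("s",-.09),N_in=("r",-.06),N_out=("r",-.084),F_in=("r",.06))
        use=[n for n in E if E[n][2]<.0015]
        def res(v):
            r=[]
            for n in use:
                for Pt in E[n][:2]:
                    d=Pt-v[:2]; c,s=np.cos(v[2]),np.sin(v[2]); bx,by=c*d[0]+s*d[1],-s*d[0]+c*d[1]
                    k,o=X0[n]; r.append((bx-o)*1e3 if k=="r" else (by-o-v[3]*(.06-bx)/.12)*1e3)
            return r
        s=least_squares(res,[*q,dl],loss="soft_l1",f_scale=1.0); q=s.x[:3]; dl=s.x[3]
    print(fn,"q",q.round(4),"yaw",np.degrees(q[2]).round(2),"delta mm",(dl*1e3).round(2))
    r=np.array(res(s.x)).round(1).reshape(-1,2)
    for n,x in zip(use,r):
        v=E[n][1]-E[n][0]; print("  ",n,x,"sd %.4f"%E[n][2],E[n][3],"ang %.2f"%np.degrees(np.arctan2(v[1],v[0])))
if __name__=="__main__":
    import sys
    for f in sys.argv[1:]: run(f)
E
python3 fr.py top.pkl t11.pkl t14.pkl t16.pkl
```

```text
top.pkl q [ 0.4802 -0.3327 -0.0873] yaw -5.0 delta mm 5.5
   L_in [1.2 0.9] sd 0.0009 60 ang 172.56
   L_out [-0.8 -0.9] sd 0.0005 57 ang 172.40
   R_out [1.2 1. ] sd 0.0010 58 ang 172.48
   R_in [-1.2 -1.6] sd 0.0005 57 ang 172.76
   N_in [-2.9 -2.1] sd 0.0010 58 ang -94.66
   N_out [0.2 0.4] sd 0.0007 60 ang -94.94
   F_in [1.1 0.7] sd 0.0006 56 ang -95.23
t11.pkl q [ 0.4804 -0.3322 -0.0857] yaw -4.91 delta mm 4.4
   L_in [0.9 1.3] sd 0.0009 60 ang 172.68
   L_out [-0.1 -2.6] sd 0.0010 58 ang 174.11
   R_out [0.3 2.3] sd 0.0010 59 ang 171.93
   R_in [-1.8 -1.1] sd 0.0007 60 ang 172.35
   N_in [-3.2 -1. ] sd 0.0010 55 ang -93.98
   N_out [0.1 0.3] sd 0.0007 60 ang -94.86
   F_in [1.2 0.6] sd 0.0007 58 ang -95.26
t14.pkl q [ 0.4802 -0.3326 -0.0864] yaw -4.95 delta mm 5.3
   L_in [1.1 1.4] sd 0.0009 59 ang 172.27
   L_out [-0.5 -0.9] sd 0.0004 50 ang 172.72
   R_out [0.8 0.9] sd 0.0010 58 ang 172.44
   R_in [-1.5 -1.9] sd 0.0005 57 ang 172.92
   N_in [-2.5 -2.8] sd 0.0009 57 ang -95.10
   N_out [0.1 0.4] sd 0.0006 56 ang -94.86
   F_in [1.2 0.7] sd 0.0007 60 ang -95.19
t16.pkl q [ 0.4802 -0.3326 -0.0872] yaw -5.0 delta mm -0.8
   L_in [1.3 1.4] sd 0.0009 58 ang 175.35
   L_out [-0.6 -0.9] sd 0.0006 58 ang 175.53
   R_out [0.9 0.8] sd 0.0010 59 ang 175.43
   R_in [-1.7 -1.3] sd 0.0006 60 ang 174.98
   N_in [-2.9 -1.7] sd 0.0009 58 ang -94.49
   N_out [0.1 0.4] sd 0.0007 59 ang -94.90
   F_in [1.3 0.7] sd 0.0004 49 ang -95.33
```

Run:
```python
from edges import *
import pickle
p=pickle.load(open("t16.pkl","rb")); q=[.4802,-.3326,-.0872]; dl=-.0008
im=p["img"][:,:,::-1]
def crop(a,b,c,d,k):
    o=cv2.resize(im[b:d,a:c],None,fx=k,fy=k,interpolation=cv2.INTER_CUBIC)
    def dot(P,col):
        u=proj(p,T(q,P)); cv2.circle(o,tuple(int(v) for v in ((u-[a,b]+.5)*k-.5)),3,col,-1)
    dot((.06,-.09,.019),(0,0,255)); dot((-.06,.09+dl,.019),(0,0,255)); dot((0,dl/2,.052),(0,255,0))
    return o
cv2.imwrite("pics/ends.png",np.hstack([crop(374,180,399,205,16),crop(400,140,425,165,16)]))
f=lambda c,z: at_z(p,px(c,340,120,6),z)
a,b=f((344,328),.052),f((380,280),.052); print(np.linalg.norm(a-b)-.010+.188)
```

```text
0.21687675593561836
```

View pics/ends.png

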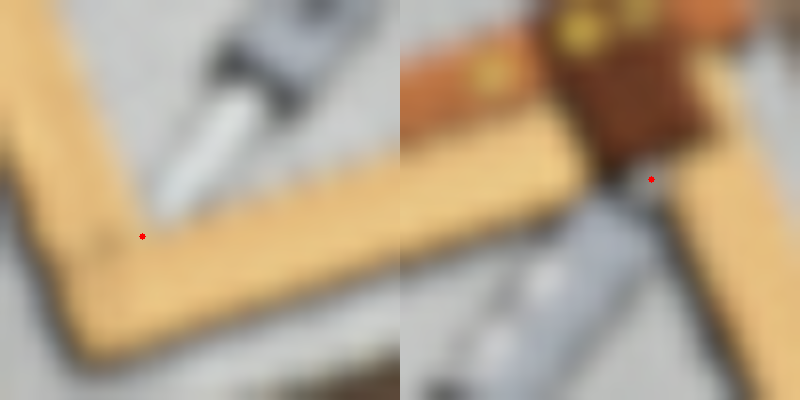

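```bash
python3 -c "
from h import *
o=get_obs();print(o['time'],np.abs(o['qd']).max(),o['wrist_force']); print(job_done())"
```

```text
32.75 2.278547391741532 [0.29264368 0.32986948 0.53940573]
the job is handed in; nothing more can be done
None
```

I took the marker out and laid it on the free bench near (0.465, 0.085). The rule was seated first in diagonal 1 and then in diagonal 2. I pinched the near rail and shifted it about 6 mm towards -y, and left the rule seated in diagonal 2. The job was handed in at 32.8 s with the gripper well clear of everything. No verdict was reported.

**Diagonals:** read from the thumb posts in the top camera, diagonal 1 was about 212 mm and diagonal 2 about 221 mm. That puts the rail about 5.4 mm off square as found, which matches the edge fits.

**After the shift:** the rule read about 217 mm, against 216 mm when square. The best edge fit put the rail about 0.8 mm past square, or 0.007 rad against the 0.015 rad allowed. The noses pointed into corners b and d, though the rails hide the points themselves in the picture.

**What disagreed or went wrong:**
- **Edge fits:** a cruder fit put the rail about 1 mm short of square instead of 0.8 mm past. I relied on the other one because it agreed with the rule and with how far the gripper moved. I did not correct the last 0.8 mm.
- **Contact force:** setting the rule down in diagonal 1 pressed it onto the board with a wrist force of about 45 N. The 40 N limit is for the arm and the gripper's body; this went through the held rule, so I think it is within the rules. The wrist limit is 120 N.
- **Marker grip:** the first grip held it too high, so I regripped it lower.

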